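Find the heavy side of the polishing wheels on the balancing stand

TASK

Set every polishing wheel from the wooden rack on a roller station of its own on the balancing stand, without dropping any on the table, and let go, so that it turns its heavy side down and comes to rest. Once all the wheels have come to rest, slide the three steel scale plates, one into each of the stand's three slots (an empty station's slot too, so that all are put away), nose first along the table under the front bar until fully home against the stop. Leave the other things on the bench where they are.

Things in the scene. Friction and masses are not known exactly. Their poses are not given: they have to be found in the camera images.
- wheel_a (a point): centre of a polishing wheel: plain aluminium disc, 76 mm diameter, 18 mm thick, 0.26 to 0.36 kg, on a fixed through-arbor along y. z axis: points away from the heavy side (a dark steel plug of 18 mm, 26 mm from the centre, among five small holes), so z is up when the heavy side hangs down. All wheels are alike. Starts in the rack; None if absent today.
- wheelbody_a: the same wheel as wheel_a, origin at its centre, y along the arbor: a steel rod 12 mm in diameter, 74 mm long, sticking out 28 mm each side; a 28 mm hub collar stands 1 mm proud of each face. Pinch the wheel from above across its faces near the top of the rim, with the fingertips above the arbor.
- plate_a (a point): middle of the grip fin of a loose steel scale plate (120 long x 40 wide x 8 mm thick, 0.12 kg) lying on the table, 30 mm above the plate's underside. Fin: upright black block near the rear end, 24 long (x), 12 wide (y), top 53 mm above the underside. x axis: from fin to nose, the direction in which the plate goes in; the nose is 108 mm ahead of this point. Three alike.
- wheel_b (a point): centre of a polishing wheel: plain aluminium disc, 76 mm diameter, 18 mm thick, 0.26 to 0.36 kg, on a fixed through-arbor along y. z axis: points away from the heavy side (a dark steel plug of 18 mm, 26 mm from the centre, among five small holes), so z is up when the heavy side hangs down. All wheels are alike. Starts in the rack; None if absent today.
- wheelbody_b: the same wheel as wheel_b, origin at its centre, y along the arbor: a steel rod 12 mm in diameter, 74 mm long, sticking out 28 mm each side; a 28 mm hub collar stands 1 mm proud of each face. Pinch the wheel from above across its faces near the top of the rim, with the fingertips above the arbor.
- plate_b (a point): middle of the grip fin of a loose steel scale plate (120 long x 40 wide x 8 mm thick, 0.12 kg) lying on the table, 30 mm above the plate's underside. Fin: upright black block near the rear end, 24 long (x), 12 wide (y), top 53 mm above the underside. x axis: from fin to nose, the direction in which the plate goes in; the nose is 108 mm ahead of this point. Three alike.
- wheel_c (a point): centre of a polishing wheel: plain aluminium disc, 76 mm diameter, 18 mm thick, 0.26 to 0.36 kg, on a fixed through-arbor along y. z axis: points away from the heavy side (a dark steel plug of 18 mm, 26 mm from the centre, among five small holes), so z is up when the heavy side hangs down. All wheels are alike. Starts in the rack; None if absent today.
- wheelbody_c: the same wheel as wheel_c, origin at its centre, y along the arbor: a steel rod 12 mm in diameter, 74 mm long, sticking out 28 mm each side; a 28 mm hub collar stands 1 mm proud of each face. Pinch the wheel from above across its faces near the top of the rim, with the fingertips above the arbor.
- plate_c (a point): middle of the grip fin of a loose steel scale plate (120 long x 40 wide x 8 mm thick, 0.12 kg) lying on the table, 30 mm above the plate's underside. Fin: upright black block near the rear end, 24 long (x), 12 wide (y), top 53 mm above the underside. x axis: from fin to nose, the direction in which the plate goes in; the nose is 108 mm ahead of this point. Three alike.
- rack: fixed wooden rack where the wheels start, standing upright side by side: three places 83 mm apart along its x, arbor (along y) lying in V 60-degree notches of two rails 57 mm apart, wheel axis 65 mm above the table; origin under its centre
- stand: fixed balancing stand with three roller stations side by side 84 mm apart along its y, each with a plate slot in front. Per station four free-running steel rollers (20 mm diameter, 8 mm wide), a pair 28.5 mm to either side of the wheel; slightly damped, so that an unbalanced wheel swings and comes to rest heavy side down in about 3 to 5 s (within 0.12 rad; bearing friction). Origin on the table under the middle station
- station_1 (a point): left station of the stand (seen from the robot): where the wheel's centre lies when its arbor rests on the rollers, 65 mm above the table; y axis along the arbor, x axis away from the robot
- slot_1 (a point): left slot: where the middle of a plate's fin is when the plate is home, 101.5 mm before (-x) the wheel axis, 30 mm above the table; axes as the station. The plate slides on the table along +x between guides (45 mm apart, 12 mm high, flared mouth 105 to 82 mm before the axis), under the fixed bar (underside 12, top 24 mm high, 57 to 43 mm before the axis), to a stop under the wheel.
- station_2 (a point): middle station of the stand (seen from the robot): where the wheel's centre lies when its arbor rests on the rollers, 65 mm above the table; y axis along the arbor, x axis away from the robot
- slot_2 (a point): middle slot: where the middle of a plate's fin is when the plate is home, 101.5 mm before (-x) the wheel axis, 30 mm above the table; axes as the station. The plate slides on the table along +x between guides (45 mm apart, 12 mm high, flared mouth 105 to 82 mm before the axis), under the fixed bar (underside 12, top 24 mm high, 57 to 43 mm before the axis), to a stop under the wheel.
- station_3 (a point): right station of the stand (seen from the robot): where the wheel's centre lies when its arbor rests on the rollers, 65 mm above the table; y axis along the arbor, x axis away from the robot
- slot_3 (a point): right slot: where the middle of a plate's fin is when the plate is home, 101.5 mm before (-x) the wheel axis, 30 mm above the table; axes as the station. The plate slides on the table along +x between guides (45 mm apart, 12 mm high, flared mouth 105 to 82 mm before the axis), under the fixed bar (underside 12, top 24 mm high, 57 to 43 mm before the axis), to a stop under the wheel.
- jar: bystander: glass jar, 48 mm diameter, 45 mm high; origin at its underside or on its axis
- tin_cup: bystander: small steel cup, 52 mm across, 38 mm high; origin at its underside or on its axis
- sanding_block: bystander: cork sanding block, 75 x 35 x 28 mm; origin at its underside or on its axis
- compound_bar: bystander: brown bar of polishing compound, 85 x 35 x 30 mm; origin at its underside or on its axis
- screwdriver: bystander: screwdriver lying on the table; origin at its underside or on its axis
- brush: bystander: brush lying on the table; origin at its underside or on its axis
Mind the look-alikes: they are no part of the job. What is shaped like the part that bears plate_a but blue, red or turquoise is not meant.

How it is judged:
On the way, in this order (a step that is already met when the one before it is completed fails the run):
1. every wheel lies on the rollers of a station, let go, heavy side down and still (((horizontal distance between wheel_a and station_1 below 0.012 m and z of wheel_a in the frame of station_1 between -0.005 and 0.005 m) or (horizontal distance between wheel_a and station_2 below 0.012 m and z of wheel_a in the frame of station_2 between -0.005 and 0.005 m) or (horizontal distance between wheel_a and station_3 below 0.012 m and z of wheel_a in the frame of station_3 between -0.005 and 0.005 m)) and angle between each of wheel_a, wheel_b, wheel_c's own z axis and vertical below 0.2 rad and angular speed of each of wheelbody_a, wheelbody_b, wheelbody_c below 0.15 rad/s and contact force between the fingers and wheelbody_a below 0.2 N and ((horizontal distance between wheel_b and station_1 below 0.012 m and z of wheel_b in the frame of station_1 between -0.005 and 0.005 m) or (horizontal distance between wheel_b and station_2 below 0.012 m and z of wheel_b in the frame of station_2 between -0.005 and 0.005 m) or (horizontal distance between wheel_b and station_3 below 0.012 m and z of wheel_b in the frame of station_3 between -0.005 and 0.005 m)) and contact force between the fingers and wheelbody_b below 0.2 N and ((horizontal distance between wheel_c and station_1 below 0.012 m and z of wheel_c in the frame of station_1 between -0.005 and 0.005 m) or (horizontal distance between wheel_c and station_2 below 0.012 m and z of wheel_c in the frame of station_2 between -0.005 and 0.005 m) or (horizontal distance between wheel_c and station_3 below 0.012 m and z of wheel_c in the frame of station_3 between -0.005 and 0.005 m)) and contact force between the fingers and wheelbody_c below 0.2 N), for 0.5 s.
2. a scale plate is fully home in each of the three slots (distance between any of plate_a, plate_b, plate_c and slot_1 below 0.007 m and distance between any of plate_a, plate_b, plate_c and slot_2 below 0.007 m and distance between any of plate_a, plate_b, plate_c and slot_3 below 0.007 m), for 0.2 s.
At the end, for the whole second after the job is handed in: Each wheel present rests with its arbor on the rollers of a station (centre within 12 mm sideways and 5 mm in height of the station's point), heavy side down within 0.2 rad and still; in each of the three slots a plate is home, its fin's middle within 7 mm of the slot's point (all of step 2 and ((horizontal distance between wheel_a and station_1 below 0.012 m and z of wheel_a in the frame of station_1 between -0.005 and 0.005 m) or (horizontal distance between wheel_a and station_2 below 0.012 m and z of wheel_a in the frame of station_2 between -0.005 and 0.005 m) or (horizontal distance between wheel_a and station_3 below 0.012 m and z of wheel_a in the frame of station_3 between -0.005 and 0.005 m)) and angle between each of wheel_a, wheel_b, wheel_c's own z axis and vertical below 0.2 rad and angular speed of each of wheelbody_a, wheelbody_b, wheelbody_c below 0.15 rad/s and ((horizontal distance between wheel_b and station_1 below 0.012 m and z of wheel_b in the frame of station_1 between -0.005 and 0.005 m) or (horizontal distance between wheel_b and station_2 below 0.012 m and z of wheel_b in the frame of station_2 between -0.005 and 0.005 m) or (horizontal distance between wheel_b and station_3 below 0.012 m and z of wheel_b in the frame of station_3 between -0.005 and 0.005 m)) and ((horizontal distance between wheel_c and station_1 below 0.012 m and z of wheel_c in the frame of station_1 between -0.005 and 0.005 m) or (horizontal distance between wheel_c and station_2 below 0.012 m and z of wheel_c in the frame of station_2 between -0.005 and 0.005 m) or (horizontal distance between wheel_c and station_3 below 0.012 m and z of wheel_c in the frame of station_3 between -0.005 and 0.005 m))); the robot touches nothing.
It fails at once if a wheel dropped onto the table (height (world z) of any of wheel_a, wheel_b, wheel_c below 0.045 m).
It fails at once if a bystander moved more than 4 cm (distance of any of jar, tin_cup, sanding_block, compound_bar, screwdriver, brush from where it was at the start of the episode above 0.04 m).
Of wheelbody_a, wheelbody_b, wheelbody_c only 2 to 3 are there at a start; the rules pass over those that are not, and their reading is None.
At some moment in a run one of platebody_a, platebody_b, platebody_c may be knocked a few centimetres aside while the robot is not near it.
It also fails if it takes over 210 s, if anything falls off the work surface, if the arm or the gripper's body presses on something with over 40 N, if the wrist force passes 120 N, or if a joint passes its speed limit or range.

ROBOT

A 6-joint arm with a two-finger parallel gripper is mounted at the origin on the work surface. World frame = base frame: x ahead of the robot, y to its left, z up, the work surface at z = 0. Lengths are in m, angles in rad, forces in N, time in s.
With the tool pointing down it reaches from about 0.25 to 0.775 m from the base axis. Payload 8.9 kg.
Tool frame: the origin (TCP) lies on the centre line of the jaws, within the pads' length; the fingertips stand 25 mm ahead of it and the grasp point (between the pads) lies 6 mm ahead of it; z points along the fingers, x is the direction in which the jaws open and shut, and the axes are right-handed (so a half turn about z gives the same grasp; the last joint's range is limited). The gripper opens to 85 mm and grips with 20 to 120 N. Pads are 22 mm wide; open, the fingers measure 114 mm over their backs; the gripper's body (76 mm by 85 mm) begins 54 mm behind the grasp point. The pads swing forward as they close: fully open they stand 13 mm farther back than shut.
Start: joints at [-1.443, 0.291, -0.153, 1.127, 0, 1.431], TCP at [0.138, -0.506, 0.256] pointing down, gripper open.
Joint ranges: [-2.52, 2.52], [-0.91, 1.74], [-1.3, 1.37], [-1.96, 2.02], [-1.52, 1.47], [-3.14, 3.14]. Speed limits (rad/s): [2.22, 2.22, 2.79, 3.14, 3.14, 3.14].

INTERFACE

Orientations are given as a unit quaternion [w, x, y, z].
In Python, from rig import * gives the robot as it stands. The module is installed in compiled form; this text tells all that it offers.
- The arm moves only by the tool arm_command, never from a script. Its argument "targets" is a list of rows, each an object of numbers: "gripper": the opening, from -1 (shut) to 1 (fully open); "x", "y", "z": the shift along the world's x, y, z each as a share of 0.3 m, from -1 to 1; "ax", "ay", "az": the turn, a rotation vector about the world's x, y, z each as a share of 120 degrees, from -1 to 1. A call has 1 to 10 rows; each row is the pose to reach, as a shift and turn from the pose commanded when the call began; what a row does not reach only later rows make up. A row lasts 1/10 s, in which the tool goes at most 50 mm and 8.59 degrees, less where a joint would pass 70% of its speed; a pose out of reach is approached as far as the arm can. A call with a number of a shift or a turn outside -1 to 1 is refused whole. A call with a gripper value outside its range is refused whole. The fingers move at their own pace and stop on an object; "newtons" is the grip in N (left out, the last holds). Time passes only in rows, so rows that repeat a pose let the fingers close. It gives the time, the measured TCP pose, the force and the opening at its end, in the units of the state.
- read_state(): the state, without advancing time (a new reading comes with each control period).
- get_image(name): name is "side" or "top"; returns a dict with "img" (420x560x3 uint8, red, green, blue), "vfov" (degrees; the focal length in pixels is half the picture's height over the tangent of half this angle, whatever the lens; pixels are square), "cx", "cy" (the principal point, pixels), "pose" (4x4, takes a point from camera to world coordinates). Camera axes: x right, y down, z forward; pixel columns grow to the right and rows downward; lengths in m; the calibration is good to about 2 mm. A picture is of the moment at which its call begins. There is no depth.
- hand_in(): hands the job in, once; it reports no verdict.
The state is a dict: "time_s": time; "qpos": joint angles; "qvel": joint speeds; "joint_efforts": joint torques, N m; "position": TCP position; "eef_rot": TCP orientation; "wrist_force": force on the tool from outside, world axes, zero at the start; "ft_torque": the same for the moment, N m; "width": finger opening in m.
Only numpy, scipy, OpenCV 4.12 (cv2) and the standard library are available. Lean on these libraries where they do the work, as an engineer would, in place of code of your own. Each camera call takes 0.05 s, during which the arm holds its last target.

## Working session

There is one attempt and no reset: what is moved stays moved. The work goes in short steps, Python scripts to look and compute and a tool call to move; the robot and the scene stay as the last step left them, time stands still between calls to the robot, and variables do not carry over. Pictures are saved under pics/ and viewed, and the job is handed in when it is done.

Besides the shell and the picture viewer there is one more tool, called after "Emit:" by a JSON object that holds its "fn" and its "kwargs". arm_command: Moves the arm, as the interface text tells. Its arguments: {"type":"object","properties":{"targets":{"type":"array"},"newtons":{"type":"number"}},"required":["targets"]}

```bash
mkdir -p pics
cat > h.py <<'E'
from rig import *
import numpy as np, cv2
def snap(name,fn):
    d=get_image(name); cv2.imwrite('pics/'+fn,d['img'][:,:,::-1]); np.save('pics/'+fn+'.npy',d,allow_pickle=True); return d
def load(fn): return np.load('pics/'+fn+'.npy',allow_pickle=True).item()
def f(d): return d['img'].shape[0]/2/np.tan(np.radians(d['vfov'])/2)
def p2w(d,u,v,z):
    P=d['pose']; r=P[:3,:3]@np.array([(u-d['cx'])/f(d),(v-d['cy'])/f(d),1]); o=P[:3,3]
    return o+r*(z-o[2])/r[2]
def w2p(d,p):
    P=d['pose']; c=P[:3,:3].T@(np.array(p)-P[:3,3]); return np.array([c[0]/c[2]*f(d)+d['cx'],c[1]/c[2]*f(d)+d['cy']])
E
python3 - <<'E'
from h import *
for n in ('side','top'):
    d=snap(n,n+'0.png'); print(n,d['vfov'],d['cx'],d['cy'],d['pose'].round(4).tolist())
s=read_state(); print(s)
E
```

```text
side 44.21618535112967 277.7816860559608 218.97029995785005 [[0.9155, -0.2679, 0.3001, 0.026], [-0.4021, -0.5869, 0.7027, -1.2101], [-0.0121, -0.764, -0.6451, 1.1504], [0.0, 0.0, 0.0, 1.0]]
top 56.88117474275302 279.9377818592027 207.9173215234045 [[-0.0048, -0.9955, 0.0944, 0.4129], [-0.9997, 0.0072, 0.0247, -0.0657], [-0.0252, -0.0942, -0.9952, 1.1321], [0.0, 0.0, 0.0, 1.0]]
{'time_s': 0.1, 'qpos': array([-1.44331439e+00,  2.91181321e-01, -1.54041008e-01,  1.12671763e+00,
       -2.09111696e-05,  1.43149159e+00]), 'qvel': array([-2.82966147e-04,  9.04455645e-05,  8.36031087e-04, -1.64613006e-03,
       -2.16865150e-05, -1.19162403e-03]), 'joint_efforts': array([ 1.41837638e-03, -5.37975883e+01,  3.31921041e+01,  9.26471927e-03,
       -2.23068268e-04,  8.96020708e-06]), 'position': array([ 0.13835564, -0.50606197,  0.25581554]), 'eef_rot': array([-3.99367795e-04,  7.94868780e-01, -6.06781094e-01, -4.09373633e-04]), 'wrist_force': array([-0.10902652,  0.16132541, -0.47410907]), 'ft_torque': array([-0.03914088,  0.01294925,  0.02515678]), 'width': 0.08557597886264211}
```

View pics/side0.png

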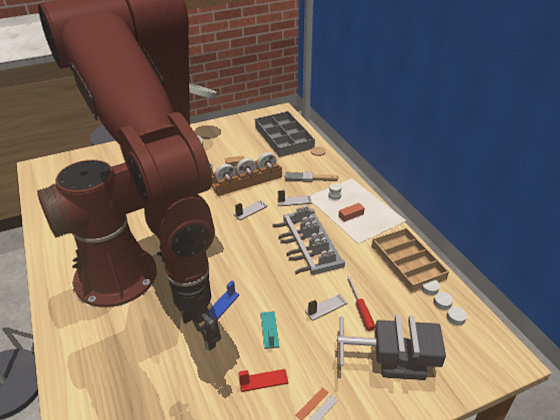

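View pics/top0.png

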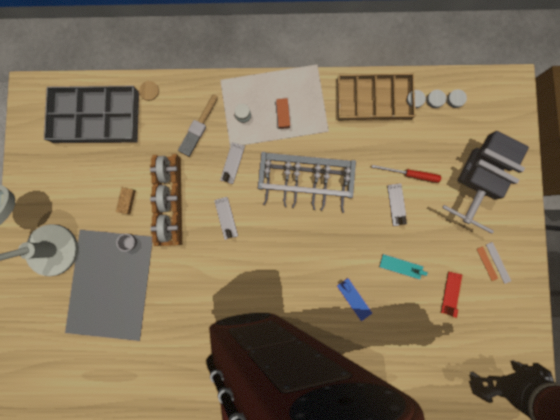

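Run:
```python
from h import *
t=load('top0.png')['img'][:,:,::-1]; s=load('side0.png')['img'][:,:,::-1]
def crop(im,x0,y0,x1,y1,k,fn): cv2.imwrite('pics/'+fn,cv2.resize(im[y0:y1,x0:x1],None,fx=k,fy=k,interpolation=cv2.INTER_CUBIC))
crop(t,100,130,250,250,5,'t_l.png')
crop(t,240,130,420,230,4,'t_r.png')
crop(s,200,130,360,240,5,'s_l.png')
crop(s,260,180,360,330,4,'s_r.png')
```

```text
(no output)
```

View pics/t_l.png

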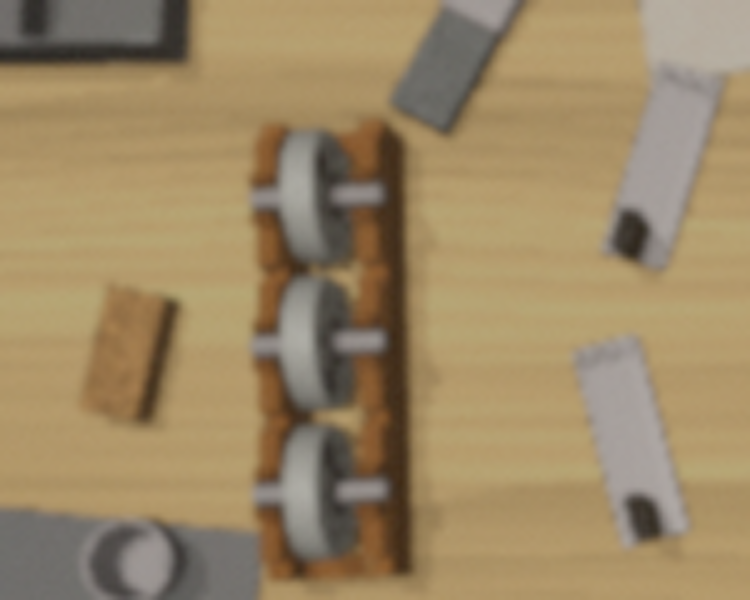

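View pics/t_r.png

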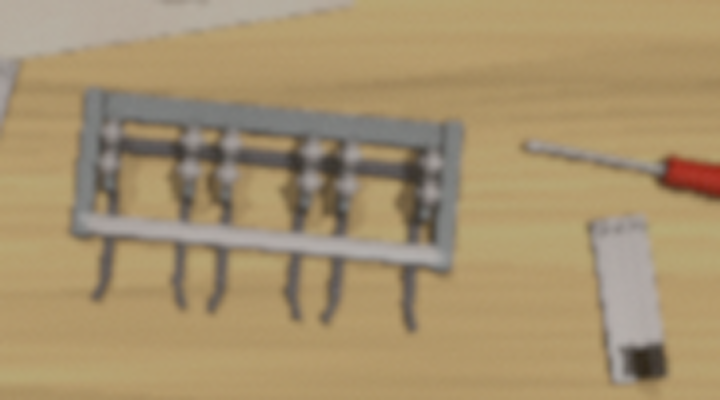

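View pics/s_l.png

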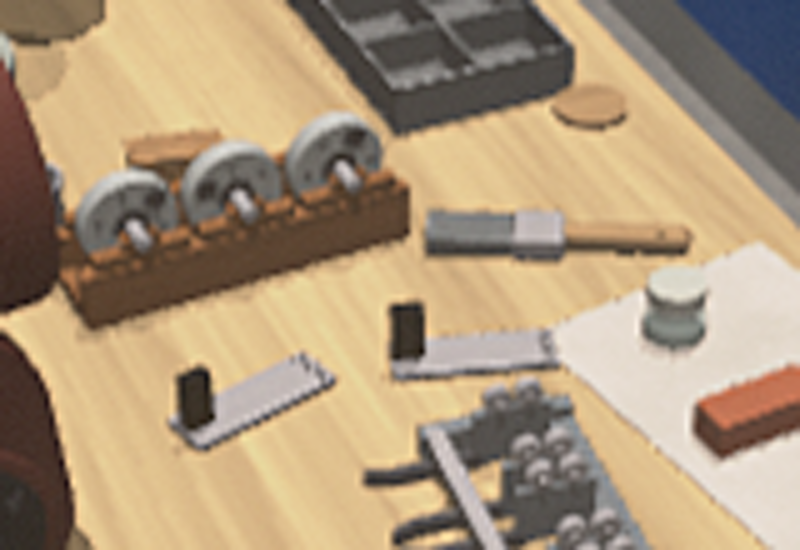

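View pics/s_r.png

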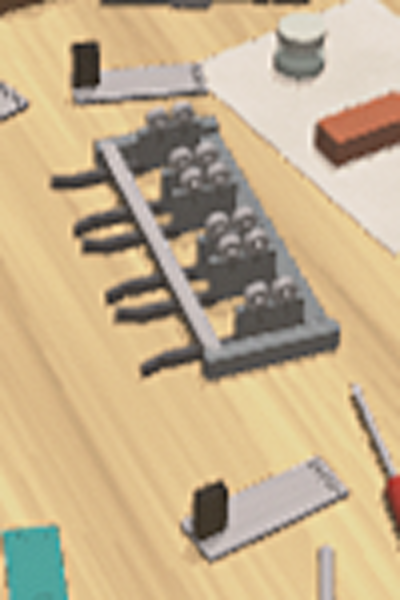

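Run:
```python
from h import *
t=load('top0.png')['img'][:,:,::-1]; s=load('side0.png')['img'][:,:,::-1]
def crop(im,x0,y0,x1,y1,k,fn):
    c=cv2.resize(im[y0:y1,x0:x1],None,fx=k,fy=k,interpolation=cv2.INTER_CUBIC)
    for x in range(x0,x1,10): cv2.putText(c,str(x),((x-x0)*k,8),0,.3,(0,0,255)); c[::4,(x-x0)*k+k//2]=(0,0,255)
    for y in range(y0,y1,10): cv2.putText(c,str(y),(0,(y-y0)*k+4),0,.3,(0,0,255)); c[(y-y0)*k+k//2,::4]=(0,0,255)
    cv2.imwrite('pics/'+fn,c)
crop(s,270,200,350,275,8,'s_r2.png')
crop(t,255,148,360,214,7,'t_r2.png')
crop(s,205,145,285,195,9,'s_l2.png')
```

```text
(no output)
```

View pics/s_r2.png

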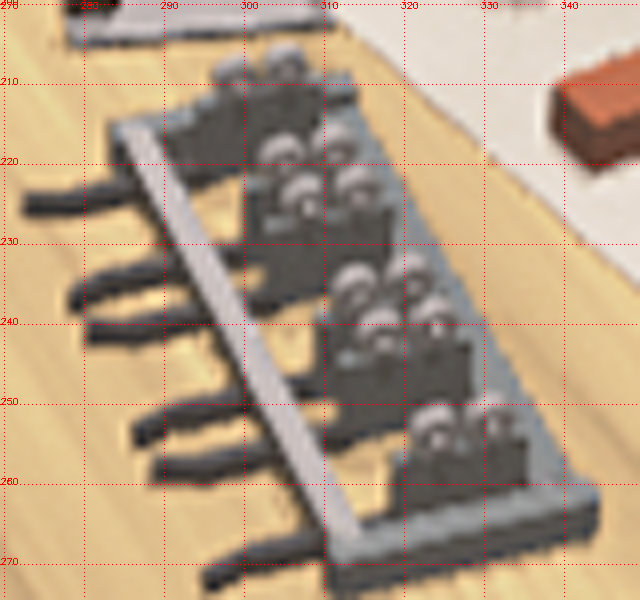

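View pics/t_r2.png

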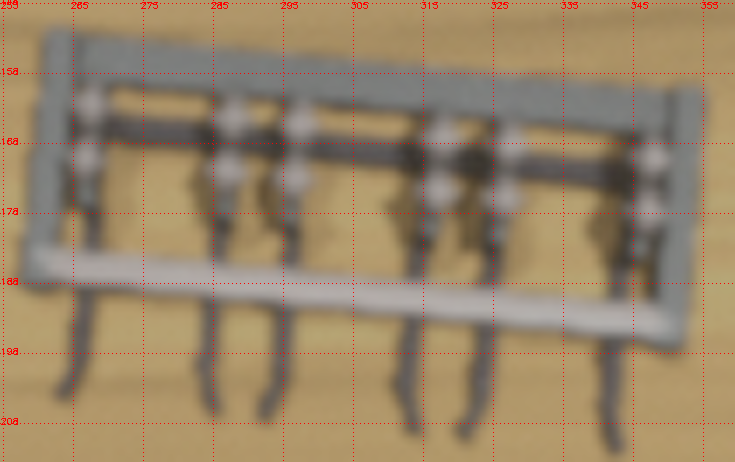

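View pics/s_l2.png

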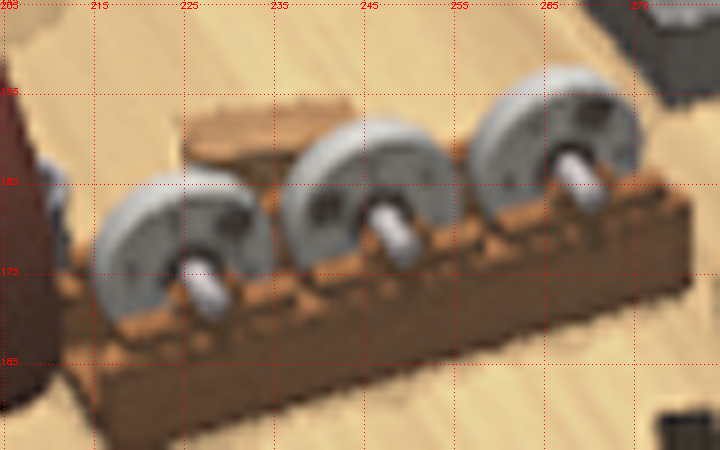

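```bash
cat > fit.py <<'E'
from h import *
from scipy.optimize import least_squares
t=load('top0.png'); s=load('side0.png')
T=np.array([(91,103),(87,157),(234,115),(229,168),(300,120),(295,175),(442,132),(438,188),(511,140),(505,194),(654,157),(648,208)])/7-.5+np.array([255,148])
S=np.array([(286,62),(236,72),(336,140),(282,152),(356,184),(303,193),(412,270),(356,283),(436,315),(383,330),(492,412),(435,428)])/8-.5+np.array([270,200])
def model(q):
    x,y,th,a,zt=q; c,s_=np.cos(th),np.sin(th); out=[]
    for i in (84,0,-84):
        for j in (28.5,-28.5):
            for k in (1,-1):
                X,Y=k*a,(i+j)/1e3; out.append((x+c*X-s_*Y,y+s_*X+c*Y,zt))
    return out
def res(q,which='ts'):
    m=model(q); r=[]
    if 't' in which: r+=[w2p(t,p)-o for p,o in zip(m,T)]
    if 's' in which: r+=[w2p(s,p)-o for p,o in zip(m,S)]
    return np.array(r).ravel()
for w in ('t','s','ts'):
    r=least_squares(res,[.48,-.15,-.1,.0115,.056],args=(w,),bounds=([0,-1,-1,.005,.0559],[1,1,1,.015,.0561])); print(w,r.x.round(4),np.abs(r.fun).max().round(2), r.fun.std().round(2))
    print(np.round(r.fun.reshape(-1,2)[:12],1).tolist())
E
python3 fit.py
```

```text
t [ 0.6225 -0.1163 -0.1038  0.011   0.0561] 0.47 0.18
[[0.3, -0.1], [0.1, -0.2], [0.0, 0.0], [-0.0, 0.1], [0.1, 0.2], [0.1, 0.0], [0.1, 0.3], [-0.1, 0.0], [-0.2, 0.1], [-0.0, 0.1], [-0.3, -0.5], [-0.1, -0.0]]
s [ 0.622  -0.1103 -0.0994  0.0115  0.0561] 0.49 0.21
[[0.1, -0.2], [-0.1, -0.0], [-0.1, 0.3], [0.0, 0.3], [0.3, -0.1], [0.3, 0.3], [-0.2, 0.2], [-0.0, 0.2], [-0.0, 0.0], [-0.3, -0.2], [-0.0, -0.2], [0.1, -0.5]]
ts [ 0.6218 -0.1145 -0.1025  0.0112  0.0561] 1.12 0.58
[[-0.3, 0.1], [-0.5, 0.2], [-0.6, 0.2], [-0.7, 0.5], [-0.5, 0.4], [-0.5, 0.3], [-0.6, 0.5], [-0.7, 0.3], [-0.8, 0.2], [-0.7, 0.4], [-0.9, -0.4], [-0.7, 0.2]]
```

```bash
cat > fit2.py <<'E'
from h import *
from scipy.optimize import least_squares
t=load('top0.png'); s=load('side0.png')
A=np.array([(250,197),(385,192),(253,346),(386,341),(253,494),(389,489)])/5-.5+np.array([100,130])
for i in (0,2,4):
    a=p2w(t,*A[i],.068); b=p2w(t,*A[i+1],.068); print('top',((a+b)/2).round(4),(a-b).round(4),np.hypot(*(a-b)[:2]), np.arctan2(*(a-b)[:2]))
# side: arbor tip centers (-y end) z .065
B=np.array([(588,197),(404,248),(214,302)])/9-.5+np.array([205,145])
for p in B: print('side -y end',p2w(s,*p,.065).round(4))
def fin(a): return p2w(s,*a,.053)
# plates top corners (z=.008): tl,tr,br,bl
def crop(c,k,o): return np.array(c)/k-.5+np.array(o)
pl={'L1(upper)':crop([(654,72),(718,78),(664,268),(604,255)],5,(100,130)),'L2':crop([(576,350),(636,336),(690,530),(628,545)],5,(100,130)),'R':crop([(592,224),(647,217),(663,376),(615,382)],4,(240,130))}
for k,v in pl.items():
    w=np.array([p2w(t,*p,.008) for p in v]); nose=(w[0]+w[1])/2; tail=(w[2]+w[3])/2; d=nose-tail
    print(k,'nose',nose[:2].round(4),'tail',tail[:2].round(4),'len',np.hypot(*d[:2]).round(4),'yaw',np.arctan2(d[1],d[0]).round(3),'w',np.linalg.norm(w[0]-w[1]).round(4))
E
python3 fit2.py
```

```text
top [0.6275 0.2884 0.068 ] [-0.0021  0.0763  0.    ] 0.07634002944073283 -0.02746323927032402
top [0.5433 0.2853 0.068 ] [-0.0022  0.0746  0.    ] 0.07465349848048024 -0.02972931022260984
top [0.4608 0.2825 0.068 ] [-0.0023  0.0757  0.    ] 0.07578186905252236 -0.03057499434883056
side -y end [0.6256 0.2609 0.065 ]
side -y end [0.5434 0.2586 0.065 ]
side -y end [0.4607 0.2554 0.065 ]
L1(upper) nose [0.7094 0.0896] tail [0.5978 0.1196] len 0.1156 yaw -0.263 w 0.0383
L2 nose [0.5496 0.1357] tail [0.4357 0.1037] len 0.1183 yaw 0.274 w 0.0361
R nose [ 0.5851 -0.3711] tail [ 0.4697 -0.3813] len 0.1158 yaw 0.088 w 0.0402
```

Emit:
{"fn": "arm_command", "kwargs": {"targets": [{"x": 0.3, "y": 0.4, "az": 0.3, "gripper": 1}, {"x": 0.5, "y": 0.6, "az": 0.6}, {"x": 0.8, "y": 1, "az": 0.68}, {"x": 0.8, "y": 1, "az": 0.68}, {"x": 0.8, "y": 1, "az": 0.68}, {"x": 0.8, "y": 1, "az": 0.68}, {"x": 0.8, "y": 1, "az": 0.68}, {"x": 0.8, "y": 1, "az": 0.68}, {"x": 0.8, "y": 1, "az": 0.68}, {"x": 0.8, "y": 1, "az": 0.68}], "newtons": 50}}

```text
validation failed for argument at $.ta...
```

Emit:
{"fn": "arm_command", "kwargs": {"targets": [{"x": 0.3, "y": 1, "az": 0.7}, {"x": 0.3, "y": 1, "az": 0.7}, {"x": 0.3, "y": 1, "az": 0.7}, {"x": 0.3, "y": 1, "az": 0.7}, {"x": 0.3, "y": 1, "az": 0.7}, {"x": 0.3, "y": 1, "az": 0.7}, {"x": 0.3, "y": 1, "az": 0.7}, {"x": 0.3, "y": 1, "az": 0.7}, {"x": 0.3, "y": 1, "az": 0.7}, {"x": 0.3, "y": 1, "az": 0.7}]}}

```text
validation failed for argument at $.ta...
```

Emit:
{"fn": "arm_command", "kwargs": {"targets": [{"gripper": 1, "x": 0.8, "y": 1, "z": 0, "ax": 0, "ay": 0, "az": 0.68}, {"gripper": 1, "x": 0.8, "y": 1, "z": 0, "ax": 0, "ay": 0, "az": 0.68}, {"gripper": 1, "x": 0.8, "y": 1, "z": 0, "ax": 0, "ay": 0, "az": 0.68}, {"gripper": 1, "x": 0.8, "y": 1, "z": 0, "ax": 0, "ay": 0, "az": 0.68}, {"gripper": 1, "x": 0.8, "y": 1, "z": 0, "ax": 0, "ay": 0, "az": 0.68}, {"gripper": 1, "x": 0.8, "y": 1, "z": 0, "ax": 0, "ay": 0, "az": 0.68}, {"gripper": 1, "x": 0.8, "y": 1, "z": 0, "ax": 0, "ay": 0, "az": 0.68}, {"gripper": 1, "x": 0.8, "y": 1, "z": 0, "ax": 0, "ay": 0, "az": 0.68}, {"gripper": 1, "x": 0.8, "y": 1, "z": 0, "ax": 0, "ay": 0, "az": 0.68}, {"gripper": 1, "x": 0.8, "y": 1, "z": 0, "ax": 0, "ay": 0, "az": 0.68}], "newtons": 50}}

```text
time_s: 1.1
position: [0.3789, -0.2051, 0.2561]
eef_rot: [-0.0, 0.998, 0.064, -0.0]
wrist_force: [0.5, 0.0, -0.5]
width: 0.0855
```

Emit:
{"fn": "arm_command", "kwargs": {"targets": [{"gripper": 1, "x": 0.3, "y": 1, "z": 0, "ax": 0, "ay": 0, "az": 0.703}, {"gripper": 1, "x": 0.3, "y": 1, "z": 0, "ax": 0, "ay": 0, "az": 0.703}, {"gripper": 1, "x": 0.3, "y": 1, "z": 0, "ax": 0, "ay": 0, "az": 0.703}, {"gripper": 1, "x": 0.3, "y": 1, "z": 0, "ax": 0, "ay": 0, "az": 0.703}, {"gripper": 1, "x": 0.3, "y": 1, "z": 0, "ax": 0, "ay": 0, "az": 0.703}, {"gripper": 1, "x": 0.3, "y": 1, "z": 0, "ax": 0, "ay": 0, "az": 0.703}, {"gripper": 1, "x": 0.3, "y": 1, "z": 0, "ax": 0, "ay": 0, "az": 0.703}, {"gripper": 1, "x": 0.3, "y": 1, "z": 0, "ax": 0, "ay": 0, "az": 0.703}, {"gripper": 1, "x": 0.3, "y": 1, "z": 0, "ax": 0, "ay": 0, "az": 0.703}, {"gripper": 1, "x": 0.3, "y": 1, "z": 0, "ax": 0, "ay": 0, "az": 0.703}]}}

```text
time_s: 2.1
position: [0.4682, 0.0939, 0.256]
eef_rot: [-0.0, 0.697, 0.717, -0.0]
wrist_force: [0.3, -0.1, 0.9]
width: 0.0852
```

Emit:
{"fn": "arm_command", "kwargs": {"targets": [{"gripper": 0.4, "x": 0.25, "y": 0.64, "z": -0.25, "ax": 0, "ay": 0, "az": 0}, {"gripper": 0.4, "x": 0.25, "y": 0.64, "z": -0.25, "ax": 0, "ay": 0, "az": 0}, {"gripper": 0.4, "x": 0.25, "y": 0.64, "z": -0.25, "ax": 0, "ay": 0, "az": 0}, {"gripper": 0.4, "x": 0.25, "y": 0.64, "z": -0.25, "ax": 0, "ay": 0, "az": 0}, {"gripper": 0.4, "x": 0.25, "y": 0.64, "z": -0.25, "ax": 0, "ay": 0, "az": 0}, {"gripper": 0.4, "x": 0.25, "y": 0.64, "z": -0.25, "ax": 0, "ay": 0, "az": 0}]}}

```text
time_s: 2.7
position: [0.5429, 0.2876, 0.1791]
eef_rot: [-0.001, 0.698, 0.716, -0.001]
wrist_force: [0.3, -0.6, 0.1]
width: 0.0596
```

Run:
```python
from h import *
snap('side','side1.png'); snap('top','top1.png')
s=read_state(); print(s['position'],s['eef_rot'],s['width'],s['qpos'].round(2),s['time_s'])
```

```text
[0.54286909 0.28535328 0.18074855] [-1.67320172e-04  6.99136726e-01  7.14987573e-01 -7.62604161e-04] 0.0602997488880262 [ 0.36  0.51 -0.03  1.04 -0.    0.34] 2.8
```

View pics/side1.png

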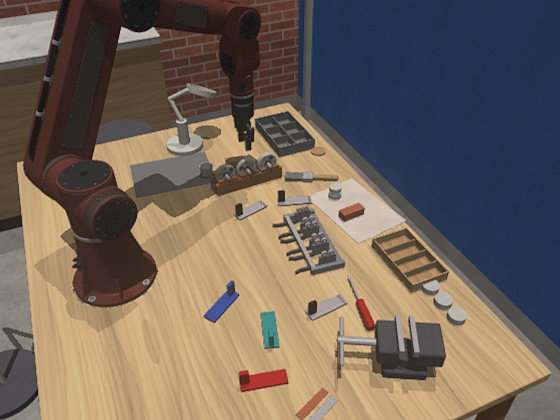

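View pics/top1.png

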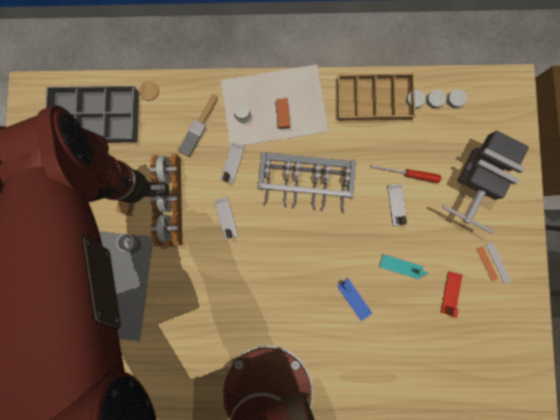

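```bash
cat >> h.py <<'E'
def grid(im,x0,y0,x1,y1,k,fn,pts=()):
    im=im[:,:,::-1]
    c=cv2.resize(im[y0:y1,x0:x1],None,fx=k,fy=k,interpolation=cv2.INTER_CUBIC)
    for x in range(x0,x1,10): cv2.putText(c,str(x),((x-x0)*k,8),0,.3,(0,0,255)); c[::4,(x-x0)*k+k//2]=(0,0,255)
    for y in range(y0,y1,10): cv2.putText(c,str(y),(0,(y-y0)*k+4),0,.3,(0,0,255)); c[(y-y0)*k+k//2,::4]=(0,0,255)
    for p in pts: cv2.circle(c,(int((p[0]-x0+.5)*k),int((p[1]-y0+.5)*k)),3,(0,255,0),1)
    cv2.imwrite('pics/'+fn,c)
E
python3 - <<'E'
from h import *
from scipy.spatial.transform import Rotation as R
s=load('side1.png'); t=load('top1.png')
st=read_state(); q=st['eef_rot']; M=R.from_quat([q[1],q[2],q[3],q[0]]).as_matrix()
w=st['width']
P=[st['position']+M@np.array([sx*w/2,y,zz]) for sx in(1,-1) for y in (-.011,.011) for zz in (.025,.0)]
print(P[0],P[4])
grid(s['img'],205,100,285,195,7,'s1g.png',[w2p(s,p) for p in P])
grid(t['img'],100,140,200,250,6,'t1g.png',[w2p(t,p) for p in P])
E
```

```text
[0.5311634  0.3152276  0.15573821] [0.53251506 0.25494302 0.15578808]
```

View pics/s1g.png

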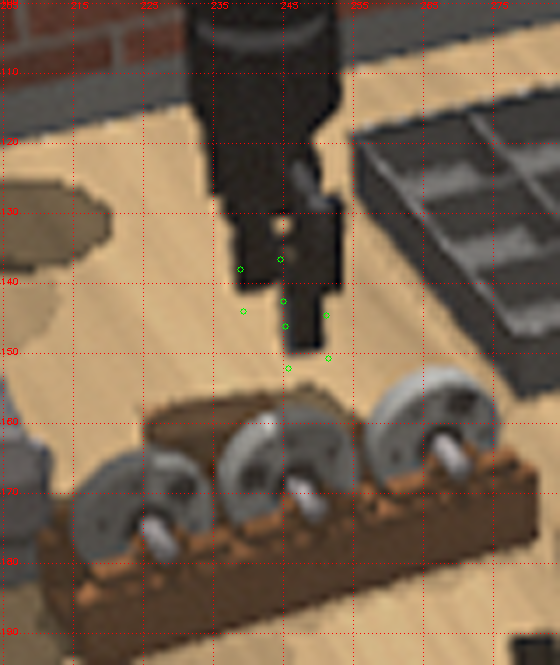

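View pics/t1g.png

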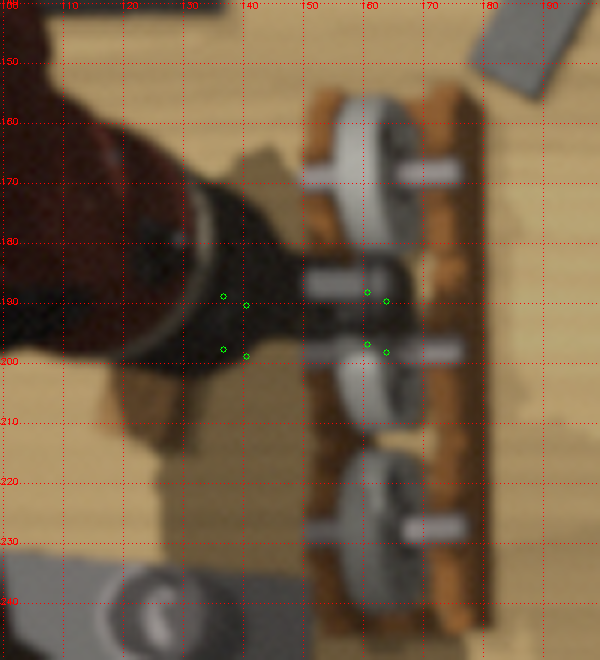

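Emit:
{"fn": "arm_command", "kwargs": {"targets": [{"gripper": -0.06, "x": 0, "y": 0, "z": 0, "ax": 0, "ay": 0, "az": 0}, {"gripper": -0.06, "x": 0, "y": 0, "z": -0.08, "ax": 0, "ay": 0, "az": 0}, {"gripper": -0.06, "x": 0, "y": 0, "z": -0.16, "ax": 0, "ay": 0, "az": 0}, {"gripper": -0.06, "x": 0, "y": 0, "z": -0.21, "ax": 0, "ay": 0, "az": 0}, {"gripper": -0.06, "x": 0, "y": 0, "z": -0.25, "ax": 0, "ay": 0, "az": 0}, {"gripper": -0.06, "x": 0, "y": 0, "z": -0.25, "ax": 0, "ay": 0, "az": 0}, {"gripper": -0.06, "x": 0, "y": 0, "z": -0.25, "ax": 0, "ay": 0, "az": 0}], "newtons": 60}}

```text
time_s: 3.5
position: [0.5438, 0.2853, 0.1071]
eef_rot: [0.0, 0.7, 0.715, 0.0]
wrist_force: [-0.3, 0.3, 0.3]
width: 0.0403
```

Run:
```python
from h import *
s=snap('side','side2.png'); t=snap('top','top2.png')
st=read_state(); print(st['position'],st['wrist_force'],st['width'])
grid(s['img'],205,100,285,195,7,'s2g.png')
```

```text
[0.54410974 0.28563653 0.10748609] [-0.56741412  0.5701109  -0.07349078] 0.040091558769480576
```

View pics/s2g.png

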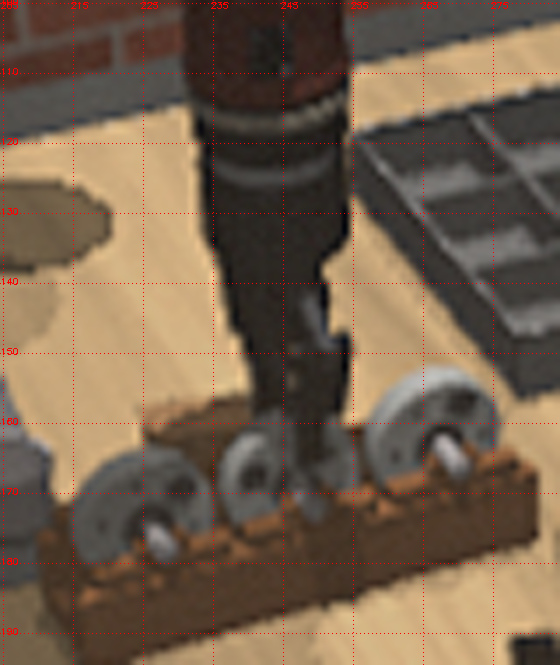

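The fingertip stands right over the arbor (side picture, about column 248, row 166). Closing and lifting.

Emit:
{"fn": "arm_command", "kwargs": {"targets": [{"gripper": -1, "x": 0, "y": 0, "z": 0, "ax": 0, "ay": 0, "az": 0}, {"gripper": -1, "x": 0, "y": 0, "z": 0, "ax": 0, "ay": 0, "az": 0}, {"gripper": -1, "x": 0, "y": 0, "z": 0, "ax": 0, "ay": 0, "az": 0}, {"gripper": -1, "x": 0, "y": 0, "z": 0, "ax": 0, "ay": 0, "az": 0}, {"gripper": -1, "x": 0, "y": 0, "z": 0.05, "ax": 0, "ay": 0, "az": 0}, {"gripper": -1, "x": 0, "y": 0, "z": 0.1, "ax": 0, "ay": 0, "az": 0}, {"gripper": -1, "x": 0, "y": 0, "z": 0.2, "ax": 0, "ay": 0, "az": 0}, {"gripper": -1, "x": 0, "y": 0, "z": 0.3, "ax": 0, "ay": 0, "az": 0}, {"gripper": -1, "x": 0, "y": 0, "z": 0.3, "ax": 0, "ay": 0, "az": 0}]}}

```text
time_s: 4.5
position: [0.5453, 0.2864, 0.2002]
eef_rot: [0.001, 0.699, 0.715, 0.003]
wrist_force: [0.8, 0.4, -2.5]
width: 0.0168
```

Run:
```python
from h import *
s=snap('side','side3.png'); t=snap('top','top3.png')
st=read_state(); print(st['position'],st['wrist_force'],st['width'])
grid(s['img'],205,100,285,195,7,'s3g.png')
```

```text
[0.54342604 0.28562378 0.19621151] [-0.88109152 -0.01073504 -3.40271035] 0.016425971430368797
```

View pics/s3g.png

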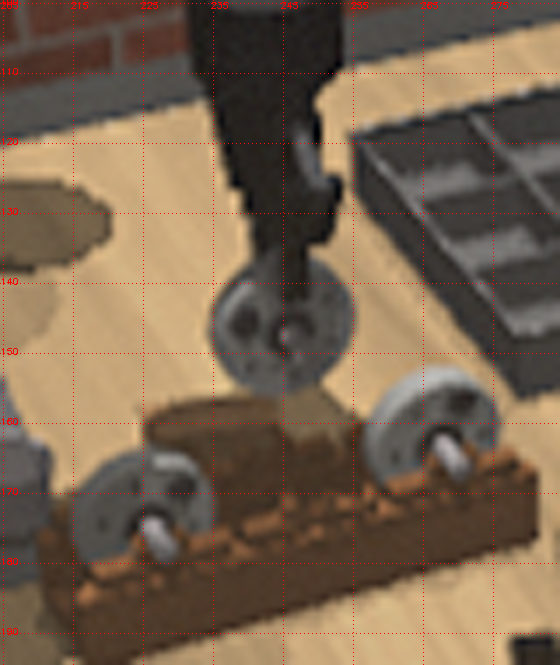

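Emit:
{"fn": "arm_command", "kwargs": {"targets": [{"gripper": -1, "x": 0.02, "y": -0.07, "z": 0, "ax": 0, "ay": 0, "az": 0}, {"gripper": -1, "x": 0.04, "y": -0.17, "z": 0, "ax": 0, "ay": 0, "az": -0.01}, {"gripper": -1, "x": 0.06, "y": -0.28, "z": 0, "ax": 0, "ay": 0, "az": -0.02}, {"gripper": -1, "x": 0.08, "y": -0.4, "z": 0, "ax": 0, "ay": 0, "az": -0.03}, {"gripper": -1, "x": 0.1, "y": -0.52, "z": 0, "ax": 0, "ay": 0, "az": -0.04}, {"gripper": -1, "x": 0.12, "y": -0.64, "z": 0, "ax": 0, "ay": 0, "az": -0.05}, {"gripper": -1, "x": 0.15, "y": -0.76, "z": 0, "ax": 0, "ay": 0, "az": -0.06}, {"gripper": -1, "x": 0.18, "y": -0.86, "z": 0, "ax": 0, "ay": 0, "az": -0.06}, {"gripper": -1, "x": 0.2, "y": -0.94, "z": 0, "ax": 0, "ay": 0, "az": -0.06}, {"gripper": -1, "x": 0.21, "y": -1.0, "z": 0, "ax": 0, "ay": 0, "az": -0.06}]}}

```text
time_s: 5.6
position: [0.6058, -0.016, 0.1944]
eef_rot: [-0.001, 0.743, 0.669, -0.001]
wrist_force: [0.3, 0.2, -2.5]
width: 0.0167
```

Emit:
{"fn": "arm_command", "kwargs": {"targets": [{"gripper": -1, "x": 0.01, "y": -0.12, "z": 0, "ax": 0, "ay": 0, "az": 0}, {"gripper": -1, "x": 0.02, "y": -0.24, "z": 0, "ax": 0, "ay": 0, "az": 0}, {"gripper": -1, "x": 0.02, "y": -0.36, "z": 0, "ax": 0, "ay": 0, "az": 0}, {"gripper": -1, "x": 0.02, "y": -0.48, "z": 0, "ax": 0, "ay": 0, "az": 0}, {"gripper": -1, "x": 0.02, "y": -0.57, "z": 0, "ax": 0, "ay": 0, "az": 0}, {"gripper": -1, "x": 0.02, "y": -0.62, "z": -0.05, "ax": 0, "ay": 0, "az": 0}, {"gripper": -1, "x": 0.02, "y": -0.62, "z": -0.12, "ax": 0, "ay": 0, "az": 0}, {"gripper": -1, "x": 0.02, "y": -0.62, "z": -0.16, "ax": 0, "ay": 0, "az": 0}, {"gripper": -1, "x": 0.02, "y": -0.62, "z": -0.16, "ax": 0, "ay": 0, "az": 0}]}}

```text
time_s: 6.5
position: [0.6107, -0.1988, 0.1451]
eef_rot: [-0.003, 0.743, 0.67, -0.001]
wrist_force: [-0.3, 0.5, -2.8]
width: 0.0167
```

Run:
```python
from h import *
s=snap('side','side4.png'); t=snap('top','top4.png')
st=read_state(); print(st['position'],st['eef_rot'],st['wrist_force'],st['width'])
q=st['eef_rot']; print(2*np.arctan2(q[2],q[1]))
grid(s['img'],270,180,350,275,7,'s4g.png')
grid(t['img'],250,140,370,220,6,'t4g.png')
```

```text
[ 0.61231189 -0.19946661  0.14796873] [-4.80446164e-04  7.42505490e-01  6.69839793e-01 -1.33309379e-04] [-0.16020182  0.56178368 -2.59937803] 0.016735673325987334
1.46798622729955
```

View pics/s4g.png

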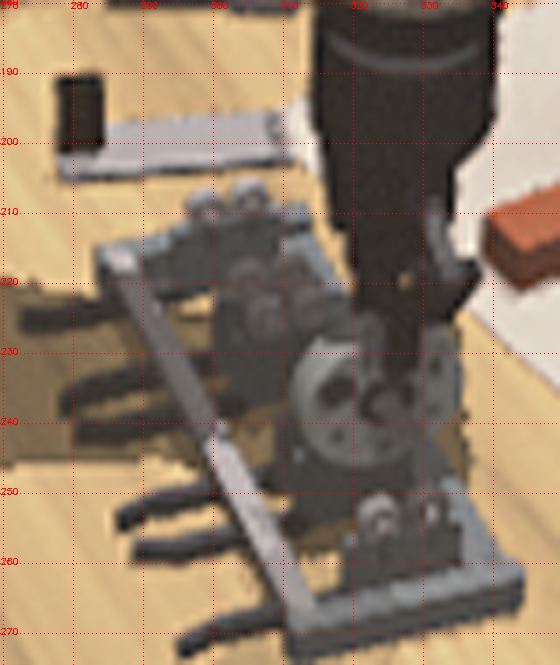

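View pics/t4g.png

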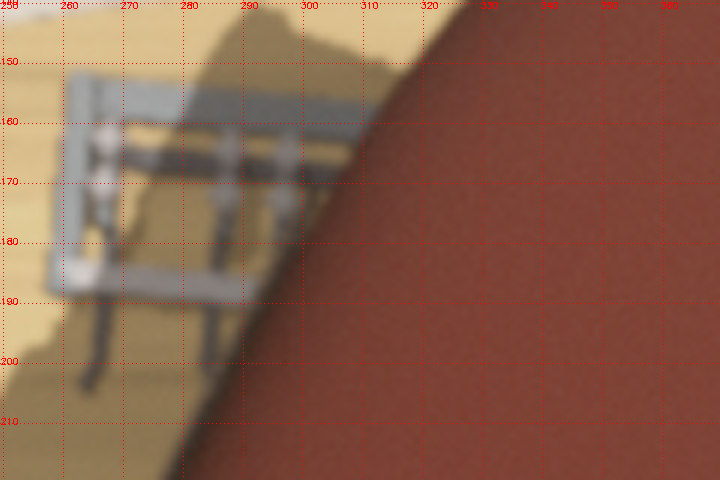

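Run:
```python
from h import *
s=load('side4.png')
# side-only stand fit
c=np.array([.622,-.1103]); th=-.0994; y=np.array([-np.sin(th),np.cos(th)])
e=np.r_[c+y*(-.084-.037),.065]
print('target end px',w2p(s,e))
d=w2p(s,e)-w2p(s,e+[0,0,.0405]); print('delta',d)
print('observed now+delta',np.array([385,403])/7-.5+[270,180]+d)
for dx,dy in((.005,0),(0,.005)): print(w2p(s,e+[dx,dy,0])-w2p(s,e))
```

```text
target end px [328.69221054 251.38384893]
delta [-0.70028214  9.85353445]
observed now+delta [323.79971786 246.92496302]
[ 1.46315978 -0.4734625 ]
[-0.77733994 -1.04072997]
```

Run:
```python
from h import *
s=load('side4.png')
im=np.clip(s['img'].astype(float)*1.8,0,255).astype(np.uint8)
c=np.array([.622,-.1103]); th=-.0994; y=np.array([-np.sin(th),np.cos(th)])
pts=[w2p(s,np.r_[c+y*(-.084+k),.1055]) for k in (-.037,-.009,.037)]
pts+=[w2p(s,np.r_[.6123+.103*k,-.1995+y[1]*k,.1055]) for k in (-.037,-.009,.037)]
grid(im,300,210,350,260,12,'s4h.png',pts)
s=load('side3.png')
yy=[-.03,1]
pts=[w2p(s,np.r_[.5434-.03*k,.2856+k,.1535]) for k in (-.037,-.009,.037)]
grid(s['img'],220,120,270,170,12,'s3h.png',pts)
```

```text
(no output)
```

View pics/s4h.png

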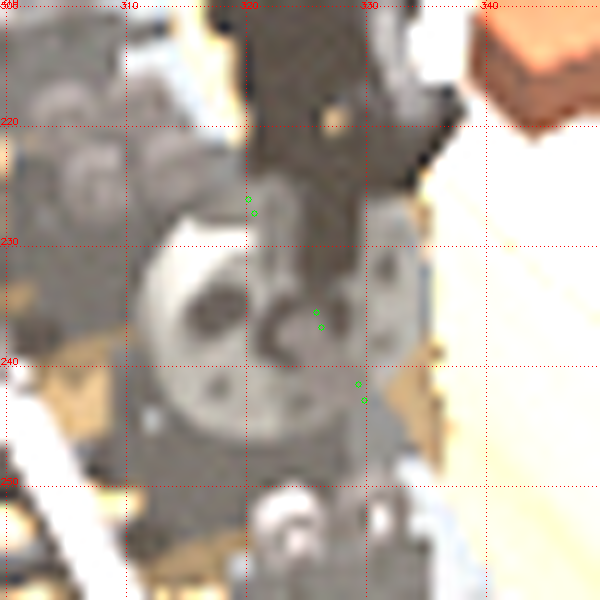

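View pics/s3h.png

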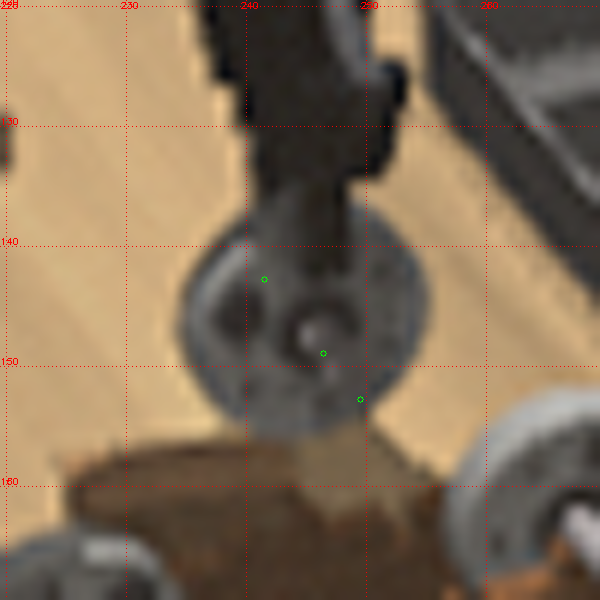

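```bash
cat >> h.py <<'E'
def overlay(d,c,yaw,fn,box,k,sh=(0,0),gain=1.0,tilt=0):
    from scipy.spatial.transform import Rotation as R
    M=R.from_euler('z',yaw).as_matrix()@R.from_euler('x',tilt).as_matrix()
    pts=[]
    for y,r in ((-.009,.038),(.009,.038),(-.01,.014),(-.037,.006)):
        for a in np.linspace(0,2*np.pi,int(r*1500)): pts.append(w2p(d,np.array(c)+M@np.array([r*np.cos(a),y,r*np.sin(a)]))+sh)
    im=np.clip(d['img'].astype(float)*gain,0,255).astype(np.uint8)
    x0,y0,x1,y1=box; c=cv2.resize(im[y0:y1,x0:x1,::-1],None,fx=k,fy=k,interpolation=cv2.INTER_CUBIC)
    for p in pts: cv2.circle(c,(int((p[0]-x0+.5)*k),int((p[1]-y0+.5)*k)),1,(0,255,0),-1)
    cv2.imwrite('pics/'+fn,c)
E
python3 - <<'E'
from h import *
overlay(load('side0.png'),[.5433,.2853,.065],.03,'o0.png',(215,140,275,190),8,(-1.4,-1.9))
overlay(load('side3.png'),[.5434,.2856,.1535],.03,'o3.png',(215,120,275,170),8,(-1.4,-1.9))
overlay(load('side4.png'),[.6123,-.1995,.1055],-.103,'o4.png',(295,210,355,260),8,(-1.4,-1.9),1.5)
cv2.imwrite('pics/oo.png',np.vstack([cv2.imread(f'pics/o{i}.png') for i in (3,4)])[:, :480])
E
```

```text
(no output)
```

View pics/o0.png

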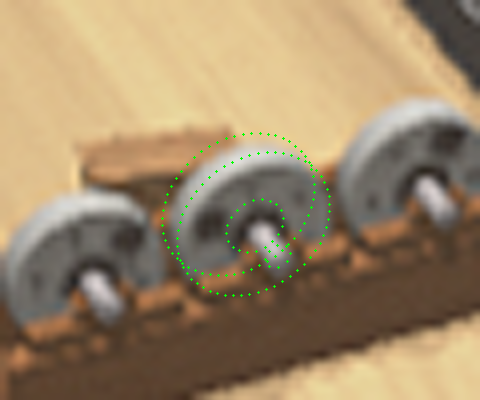

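View pics/o3.png

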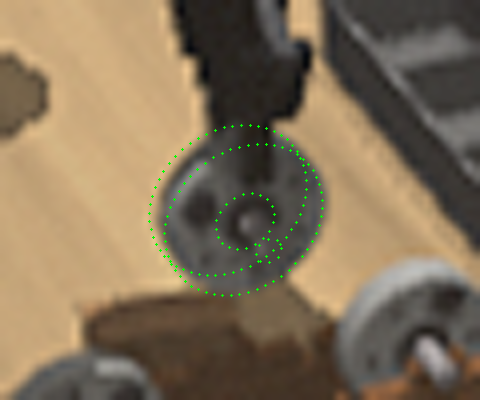

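View pics/o4.png

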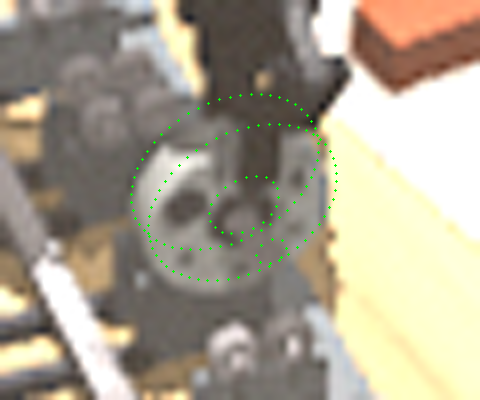

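Run:
```python
from h import *
d=snap('side','side5.png'); st=read_state(); p=st['position']; print(p,st['wrist_force'],st['ft_torque'])
for i,(tl,sh) in enumerate([(0,(-1.2,-.8)),(-.35,(-1.2,-.8))]):
    overlay(d,[p[0],p[1],p[2]-.0425],-.103,f'p{i}.png',(300,215,345,255),16,sh,1.7,tl)
```

```text
[ 0.61278701 -0.19977031  0.14871959] [ 0.20584143 -0.33599761 -2.40157166] [-0.03828758  0.02255973  0.04587948]
```

View pics/p0.png

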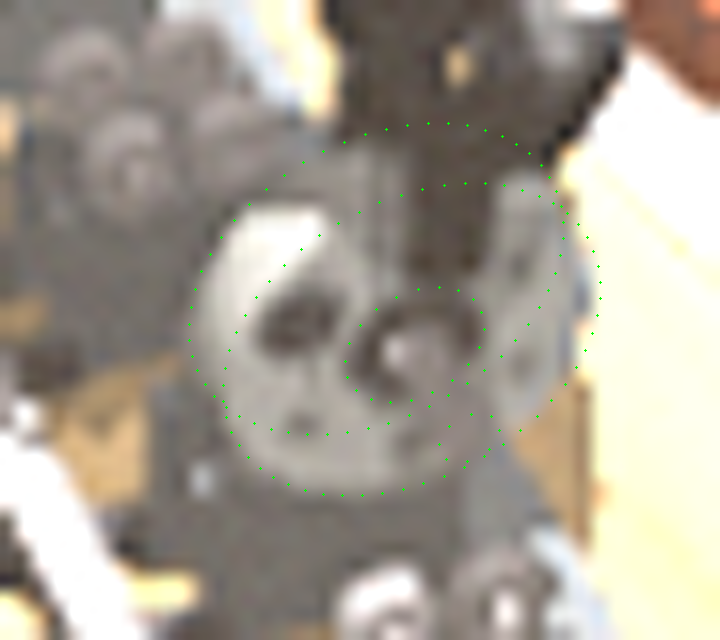

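View pics/p1.png

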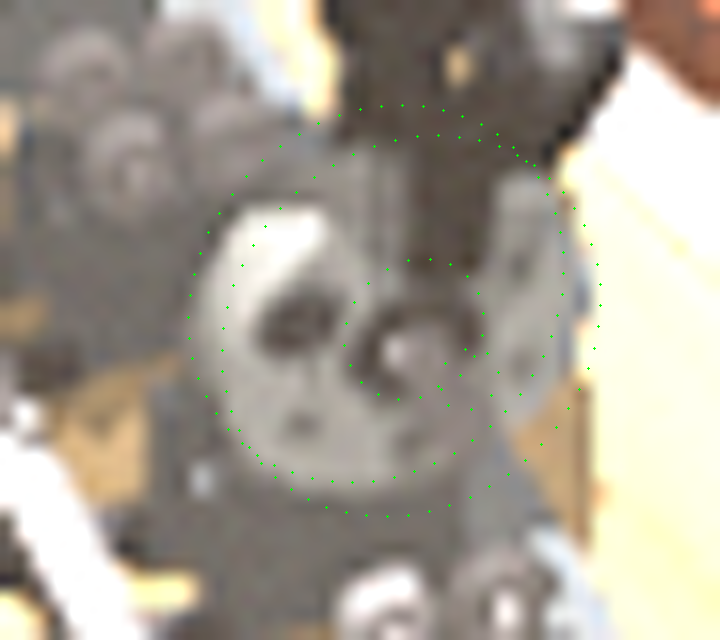

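Emit:
{"fn": "arm_command", "kwargs": {"targets": [{"gripper": -1, "x": 0.005, "y": 0, "z": -0.04, "ax": 0, "ay": 0, "az": 0}, {"gripper": -1, "x": 0.005, "y": 0, "z": -0.08, "ax": 0, "ay": 0, "az": 0}, {"gripper": -1, "x": 0.005, "y": 0, "z": -0.11, "ax": 0, "ay": 0, "az": 0}, {"gripper": -1, "x": 0.005, "y": 0, "z": -0.125, "ax": 0, "ay": 0, "az": 0}, {"gripper": -1, "x": 0.005, "y": 0, "z": -0.13, "ax": 0, "ay": 0, "az": 0}, {"gripper": -1, "x": 0.005, "y": 0, "z": -0.135, "ax": 0, "ay": 0, "az": 0}, {"gripper": -1, "x": 0.005, "y": 0, "z": -0.135, "ax": 0, "ay": 0, "az": 0}, {"gripper": -1, "x": 0.005, "y": 0, "z": -0.135, "ax": 0, "ay": 0, "az": 0}]}}

```text
time_s: 7.45
position: [0.614, -0.2004, 0.1082]
eef_rot: [0.0, 0.743, 0.669, 0.0]
wrist_force: [-0.7, 0.5, -1.5]
width: 0.0168
```

Run:
```python
from h import *
d=snap('side','side6.png'); st=read_state(); p=st['position']; print(p,st['wrist_force'],st['ft_torque'])
overlay(d,[p[0],p[1],p[2]-.0425],-.103,f'p2.png',(300,225,345,265),16,(-1.2,-.8),1.7,0)
```

```text
[ 0.61402009 -0.20040932  0.10819975] [-2.19970607  0.89114808 -0.43908096] [ 0.16473709  0.32565313 -0.04426577]
```

View pics/p2.png

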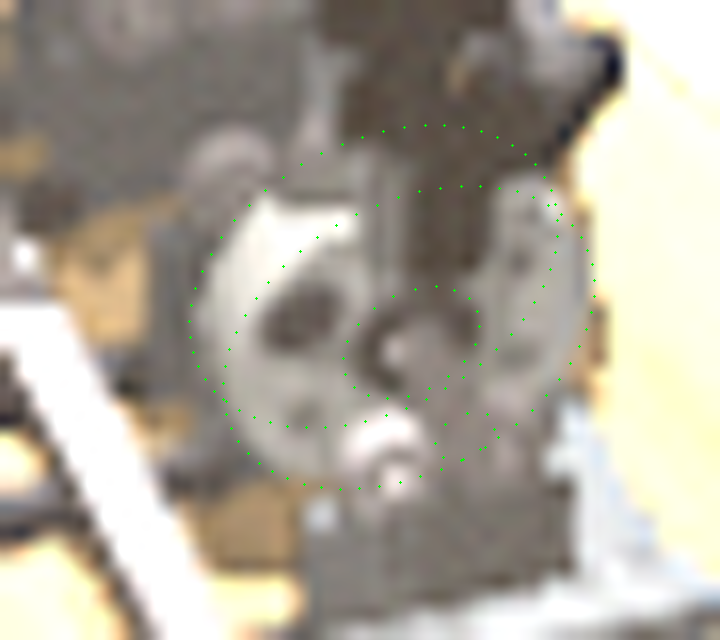

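Emit:
{"fn": "arm_command", "kwargs": {"targets": [{"gripper": -0.4, "x": 0, "y": 0, "z": 0, "ax": 0, "ay": 0, "az": 0}, {"gripper": -0.1, "x": 0, "y": 0, "z": 0, "ax": 0, "ay": 0, "az": 0}, {"gripper": 0, "x": 0, "y": 0, "z": 0, "ax": 0, "ay": 0, "az": 0}, {"gripper": 0, "x": 0, "y": 0, "z": 0, "ax": 0, "ay": 0, "az": 0}, {"gripper": 0, "x": 0, "y": 0, "z": 0.06, "ax": 0, "ay": 0, "az": 0}, {"gripper": 0, "x": 0, "y": 0, "z": 0.15, "ax": 0, "ay": 0, "az": 0}, {"gripper": 0, "x": 0, "y": 0, "z": 0.3, "ax": 0, "ay": 0, "az": 0}, {"gripper": 0, "x": 0, "y": 0.1, "z": 0.3, "ax": 0, "ay": 0, "az": 0.03}, {"gripper": 0, "x": 0, "y": 0.24, "z": 0.3, "ax": 0, "ay": 0, "az": 0.06}, {"gripper": 0, "x": 0, "y": 0.4, "z": 0.3, "ax": 0, "ay": 0, "az": 0.06}]}}

```text
time_s: 8.5
position: [0.6141, -0.0802, 0.1983]
eef_rot: [0.001, 0.699, 0.715, 0.0]
wrist_force: [0.1, 0.7, -0.1]
width: 0.0427
```

Run:
```python
from h import *
d=snap('side','side7.png'); st=read_state(); p=st['position']; print(p,st['eef_rot'],st['width'])
overlay(d,[.6144,-.1993,.065],-.103,f'p3.png',(300,215,350,265),14,(-1.2,-.8),1.2,0)
```

```text
[ 0.61339635 -0.07243432  0.19817672] [-0.00122241  0.69802707  0.71606927  0.0012319 ] 0.04266087237313834
```

View pics/p3.png

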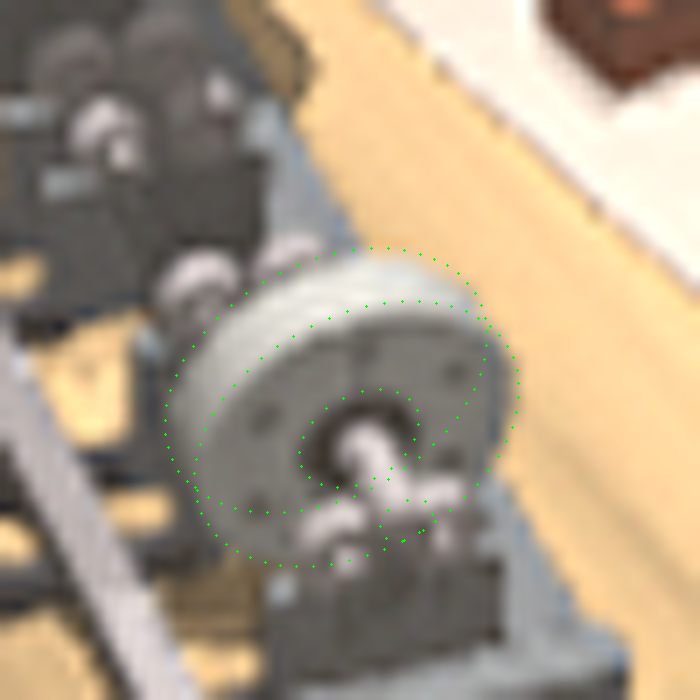

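Emit:
{"fn": "arm_command", "kwargs": {"targets": [{"gripper": 0, "x": -0.06, "y": 0.14, "z": 0, "ax": 0, "ay": 0, "az": 0}, {"gripper": 0, "x": -0.12, "y": 0.28, "z": 0, "ax": 0, "ay": 0, "az": 0}, {"gripper": 0, "x": -0.18, "y": 0.42, "z": 0, "ax": 0, "ay": 0, "az": 0}, {"gripper": 0, "x": -0.25, "y": 0.56, "z": 0, "ax": 0, "ay": 0, "az": 0}, {"gripper": 0, "x": -0.32, "y": 0.7, "z": 0, "ax": 0, "ay": 0, "az": 0}, {"gripper": 0, "x": -0.4, "y": 0.84, "z": 0, "ax": 0, "ay": 0, "az": 0}, {"gripper": 0, "x": -0.48, "y": 0.94, "z": 0, "ax": 0, "ay": 0, "az": 0}, {"gripper": 0, "x": -0.51, "y": 1, "z": 0, "ax": 0, "ay": 0, "az": 0}, {"gripper": 0, "x": -0.51, "y": 1, "z": 0, "ax": 0, "ay": 0, "az": 0}, {"gripper": 0, "x": -0.51, "y": 1, "z": 0, "ax": 0, "ay": 0, "az": 0}]}}

```text
time_s: 9.55
position: [0.4612, 0.2196, 0.198]
eef_rot: [0.0, 0.699, 0.715, 0.0]
wrist_force: [0.9, -0.9, -0.2]
width: 0.0424
```

Run:
```python
from h import *
d=snap('side','side8.png'); st=read_state(); p=st['position']; print(p,st['eef_rot'],st['width'])
overlay(d,[.461,.2827,.065],.03,f'p4.png',(205,150,255,200),12,(-1.2,-.8),1.2,0)
```

```text
[0.4615147  0.21910395 0.19793174] [2.91571851e-04 6.99417929e-01 7.14712846e-01 1.55286763e-04] 0.04294470731242986
```

View pics/p4.png

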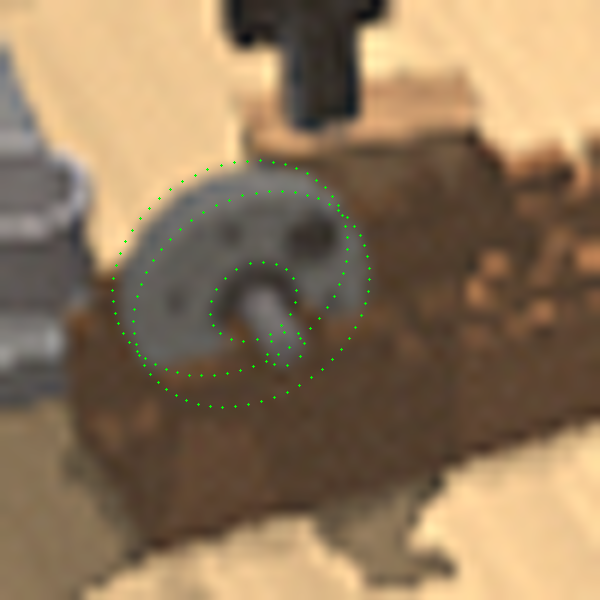

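View pics/side8.png

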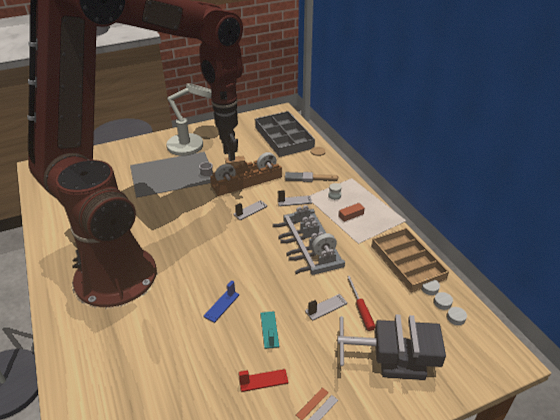

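Emit:
{"fn": "arm_command", "kwargs": {"targets": [{"gripper": -0.06, "x": 0, "y": 0.12, "z": 0, "ax": 0, "ay": 0, "az": 0}, {"gripper": -0.06, "x": 0, "y": 0.21, "z": 0, "ax": 0, "ay": 0, "az": 0}, {"gripper": -0.06, "x": 0, "y": 0.21, "z": -0.1, "ax": 0, "ay": 0, "az": 0}, {"gripper": -0.06, "x": 0, "y": 0.21, "z": -0.2, "ax": 0, "ay": 0, "az": 0}, {"gripper": -0.06, "x": 0, "y": 0.21, "z": -0.26, "ax": 0, "ay": 0, "az": 0}, {"gripper": -0.06, "x": 0, "y": 0.21, "z": -0.3, "ax": 0, "ay": 0, "az": 0}, {"gripper": -0.06, "x": 0, "y": 0.21, "z": -0.3, "ax": 0, "ay": 0, "az": 0}, {"gripper": -0.06, "x": 0, "y": 0.21, "z": -0.3, "ax": 0, "ay": 0, "az": 0}]}}

```text
time_s: 10.4
position: [0.4617, 0.2822, 0.1084]
eef_rot: [0.0, 0.7, 0.714, 0.0]
wrist_force: [0.6, 0.1, 0.5]
width: 0.0401
```

Run:
```python
from h import *
d=snap('side','side9.png'); st=read_state(); p=st['position']; print(p,st['eef_rot'],st['width'],st['wrist_force'])
overlay(d,[.461,.2827,.065],.03,f'p5.png',(205,150,255,200),12,(-1.2,-.8),1.2,0)
```

```text
[0.46188018 0.28249237 0.10873518] [3.03368384e-04 6.99621264e-01 7.14513493e-01 6.80636123e-04] 0.039898839814191546 [-0.21873886 -0.14663262  0.75566964]
```

View pics/p5.png

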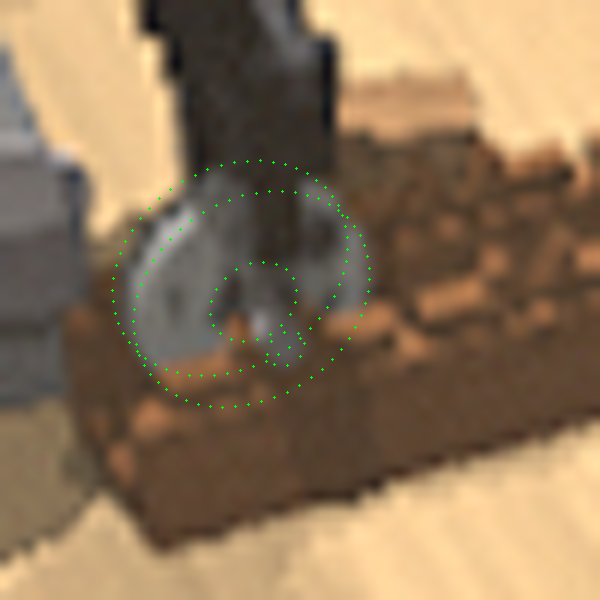

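Emit:
{"fn": "arm_command", "kwargs": {"targets": [{"gripper": -1, "x": 0, "y": 0, "z": 0, "ax": 0, "ay": 0, "az": 0}, {"gripper": -1, "x": 0, "y": 0, "z": 0, "ax": 0, "ay": 0, "az": 0}, {"gripper": -1, "x": 0, "y": 0, "z": 0, "ax": 0, "ay": 0, "az": 0}, {"gripper": -1, "x": 0, "y": 0, "z": 0, "ax": 0, "ay": 0, "az": 0}, {"gripper": -1, "x": 0, "y": 0, "z": 0.05, "ax": 0, "ay": 0, "az": 0}, {"gripper": -1, "x": 0, "y": 0, "z": 0.12, "ax": 0, "ay": 0, "az": 0}, {"gripper": -1, "x": 0, "y": 0, "z": 0.22, "ax": 0, "ay": 0, "az": 0}, {"gripper": -1, "x": 0, "y": 0, "z": 0.3, "ax": 0, "ay": 0, "az": 0}, {"gripper": -1, "x": 0, "y": 0, "z": 0.3, "ax": 0, "ay": 0, "az": 0}]}}

```text
time_s: 11.35
position: [0.4625, 0.2834, 0.2008]
eef_rot: [0.001, 0.699, 0.715, 0.002]
wrist_force: [0.9, 0.5, -3.1]
width: 0.0165
```

Emit:
{"fn": "arm_command", "kwargs": {"targets": [{"gripper": -1, "x": 0.02, "y": -0.07, "z": 0, "ax": 0, "ay": 0, "az": 0}, {"gripper": -1, "x": 0.06, "y": -0.17, "z": 0, "ax": 0, "ay": 0, "az": -0.01}, {"gripper": -1, "x": 0.1, "y": -0.28, "z": 0, "ax": 0, "ay": 0, "az": -0.02}, {"gripper": -1, "x": 0.15, "y": -0.4, "z": 0, "ax": 0, "ay": 0, "az": -0.03}, {"gripper": -1, "x": 0.2, "y": -0.52, "z": 0, "ax": 0, "ay": 0, "az": -0.04}, {"gripper": -1, "x": 0.25, "y": -0.64, "z": 0, "ax": 0, "ay": 0, "az": -0.05}, {"gripper": -1, "x": 0.3, "y": -0.76, "z": 0, "ax": 0, "ay": 0, "az": -0.06}, {"gripper": -1, "x": 0.35, "y": -0.86, "z": 0, "ax": 0, "ay": 0, "az": -0.06}, {"gripper": -1, "x": 0.4, "y": -0.94, "z": 0, "ax": 0, "ay": 0, "az": -0.06}, {"gripper": -1, "x": 0.45, "y": -1.0, "z": 0, "ax": 0, "ay": 0, "az": -0.06}]}}

```text
time_s: 12.35
position: [0.5957, -0.0191, 0.1963]
eef_rot: [-0.001, 0.743, 0.669, -0.001]
wrist_force: [-0.6, 0.7, -2.1]
width: 0.0165
```

Emit:
{"fn": "arm_command", "kwargs": {"targets": [{"gripper": -1, "x": 0.04, "y": -0.12, "z": 0, "ax": 0, "ay": 0, "az": 0}, {"gripper": -1, "x": 0.07, "y": -0.24, "z": 0, "ax": 0, "ay": 0, "az": 0}, {"gripper": -1, "x": 0.087, "y": -0.3, "z": 0, "ax": 0, "ay": 0, "az": 0}, {"gripper": -1, "x": 0.087, "y": -0.327, "z": -0.05, "ax": 0, "ay": 0, "az": 0}, {"gripper": -1, "x": 0.087, "y": -0.327, "z": -0.12, "ax": 0, "ay": 0, "az": 0}, {"gripper": -1, "x": 0.087, "y": -0.327, "z": -0.17, "ax": 0, "ay": 0, "az": 0}, {"gripper": -1, "x": 0.087, "y": -0.327, "z": -0.17, "ax": 0, "ay": 0, "az": 0}, {"gripper": -1, "x": 0.087, "y": -0.327, "z": -0.17, "ax": 0, "ay": 0, "az": 0}]}}

```text
time_s: 13.15
position: [0.6216, -0.1151, 0.1464]
eef_rot: [-0.001, 0.743, 0.67, -0.0]
wrist_force: [0.1, 0.0, -1.4]
width: 0.0166
```

Run:
```python
from h import *
d=snap('side','side10.png'); st=read_state(); p=st['position']; print(p,st['eef_rot'],st['width'],st['wrist_force'])
q=st['eef_rot']; print(2*np.arctan2(q[2],q[1]))
overlay(d,[p[0],p[1],p[2]-.0437],-.103,f'p6.png',(285,195,345,255),12,(-1.2,-.8),1.5,0)
```

```text
[ 0.62217502 -0.11529063  0.14715924] [8.37635848e-05 7.42780082e-01 6.69535463e-01 8.81091194e-05] 0.016649025188977526 [ 0.40957837 -0.36072641 -1.87626727]
1.467166427804034
```

View pics/p6.png

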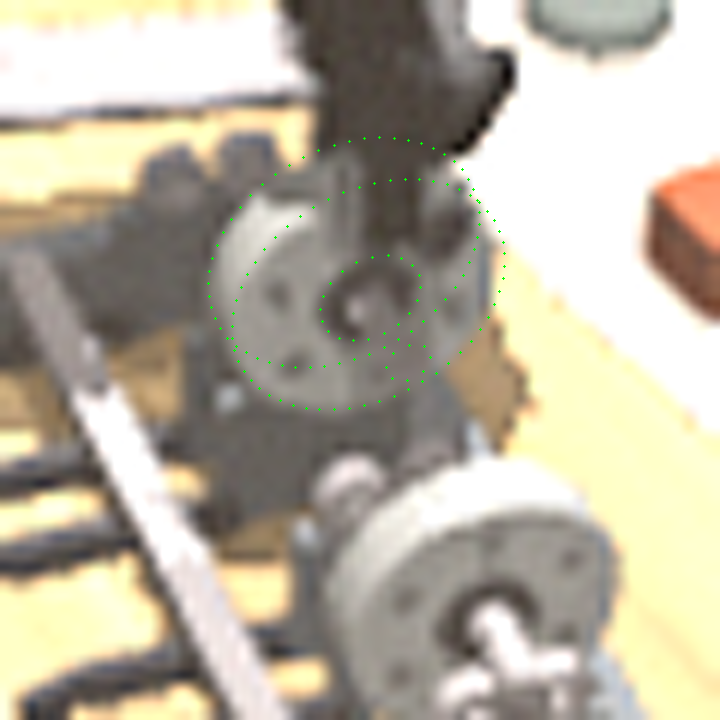

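Emit:
{"fn": "arm_command", "kwargs": {"targets": [{"gripper": -1, "x": 0.003, "y": 0, "z": -0.04, "ax": 0, "ay": 0, "az": 0}, {"gripper": -1, "x": 0.003, "y": 0, "z": -0.08, "ax": 0, "ay": 0, "az": 0}, {"gripper": -1, "x": 0.003, "y": 0, "z": -0.11, "ax": 0, "ay": 0, "az": 0}, {"gripper": -1, "x": 0.003, "y": 0, "z": -0.12, "ax": 0, "ay": 0, "az": 0}, {"gripper": -1, "x": 0.003, "y": 0, "z": -0.127, "ax": 0, "ay": 0, "az": 0}, {"gripper": -1, "x": 0.003, "y": 0, "z": -0.127, "ax": 0, "ay": 0, "az": 0}, {"gripper": -1, "x": 0.003, "y": 0, "z": -0.127, "ax": 0, "ay": 0, "az": 0}]}}

```text
time_s: 13.9
position: [0.6229, -0.1154, 0.1091]
eef_rot: [-0.0, 0.743, 0.669, 0.0]
wrist_force: [-2.0, 2.4, 1.7]
width: 0.0172
```

Run:
```python
from h import *
d=snap('side','side11.png'); st=read_state(); p=st['position']; print(p,st['width'],st['wrist_force'])
overlay(d,[p[0],p[1],p[2]-.0437],-.103,f'p7.png',(285,205,345,255),12,(-1.2,-.8),1.5,0)
```

```text
[ 0.62290079 -0.11531959  0.10906555] 0.016531259567706 [-1.79173365  2.11396822  0.94067916]
```

View pics/p7.png

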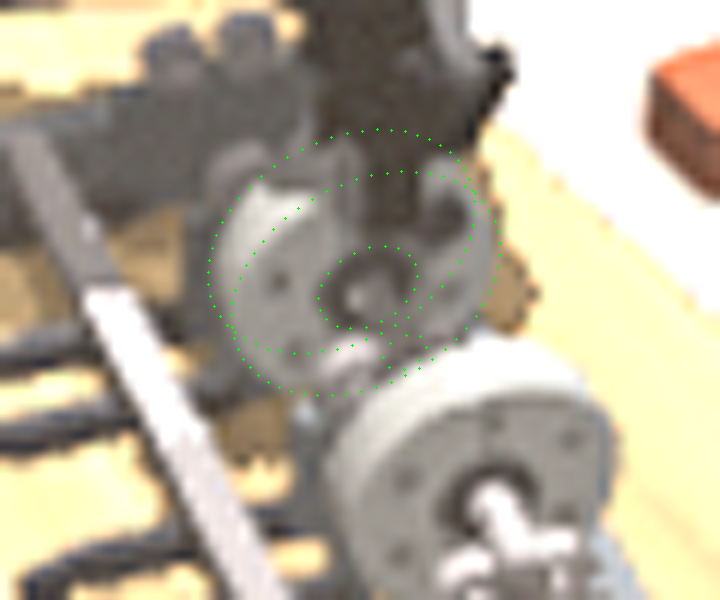

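Emit:
{"fn": "arm_command", "kwargs": {"targets": [{"gripper": -0.4, "x": 0, "y": 0, "z": 0, "ax": 0, "ay": 0, "az": 0}, {"gripper": -0.1, "x": 0, "y": 0, "z": 0, "ax": 0, "ay": 0, "az": 0}, {"gripper": 0, "x": 0, "y": 0, "z": 0, "ax": 0, "ay": 0, "az": 0}, {"gripper": 0, "x": 0, "y": 0, "z": 0, "ax": 0, "ay": 0, "az": 0}, {"gripper": 0, "x": 0, "y": 0, "z": 0.06, "ax": 0, "ay": 0, "az": 0}, {"gripper": 0, "x": 0, "y": 0, "z": 0.15, "ax": 0, "ay": 0, "az": 0}, {"gripper": 0, "x": 0, "y": 0, "z": 0.3, "ax": 0, "ay": 0, "az": 0}, {"gripper": 0, "x": 0, "y": 0.14, "z": 0.3, "ax": 0, "ay": 0, "az": 0.03}, {"gripper": 0, "x": 0, "y": 0.28, "z": 0.3, "ax": 0, "ay": 0, "az": 0.06}, {"gripper": 0, "x": 0, "y": 0.4, "z": 0.3, "ax": 0, "ay": 0, "az": 0.06}]}}

```text
time_s: 14.95
position: [0.623, 0.0059, 0.1992]
eef_rot: [0.0, 0.699, 0.715, 0.0]
wrist_force: [0.4, 0.2, 0.1]
width: 0.0428
```

Emit:
{"fn": "arm_command", "kwargs": {"targets": [{"gripper": 0, "x": 0.014, "y": 0.14, "z": 0, "ax": 0, "ay": 0, "az": 0}, {"gripper": 0, "x": 0.014, "y": 0.28, "z": 0, "ax": 0, "ay": 0, "az": 0}, {"gripper": 0, "x": 0.014, "y": 0.42, "z": 0, "ax": 0, "ay": 0, "az": 0}, {"gripper": 0, "x": 0.014, "y": 0.56, "z": 0, "ax": 0, "ay": 0, "az": 0}, {"gripper": 0, "x": 0.014, "y": 0.7, "z": 0, "ax": 0, "ay": 0, "az": 0}, {"gripper": 0, "x": 0.014, "y": 0.82, "z": 0, "ax": 0, "ay": 0, "az": 0}, {"gripper": 0, "x": 0.014, "y": 0.9, "z": 0, "ax": 0, "ay": 0, "az": 0}, {"gripper": -0.06, "x": 0.014, "y": 0.944, "z": 0, "ax": 0, "ay": 0, "az": 0}, {"gripper": -0.06, "x": 0.014, "y": 0.944, "z": 0, "ax": 0, "ay": 0, "az": 0}, {"gripper": -0.06, "x": 0.014, "y": 0.944, "z": 0, "ax": 0, "ay": 0, "az": 0}]}}

```text
time_s: 15.95
position: [0.6272, 0.2868, 0.1986]
eef_rot: [0.0, 0.699, 0.715, -0.0]
wrist_force: [0.5, -0.4, 0.2]
width: 0.0401
```

Run:
```python
from h import *
d=snap('side','side12.png'); st=read_state(); p=st['position']; print(p,st['eef_rot'],st['width'],st['wrist_force'])
grid(d['img'],240,140,350,265,6,'p8.png')
```

```text
[0.62731387 0.28635705 0.19867282] [ 1.23227984e-04  6.99740971e-01  7.14396602e-01 -2.30529840e-04] 0.039891013296179396 [0.38765835 0.39598555 0.24532666]
```

View pics/p8.png

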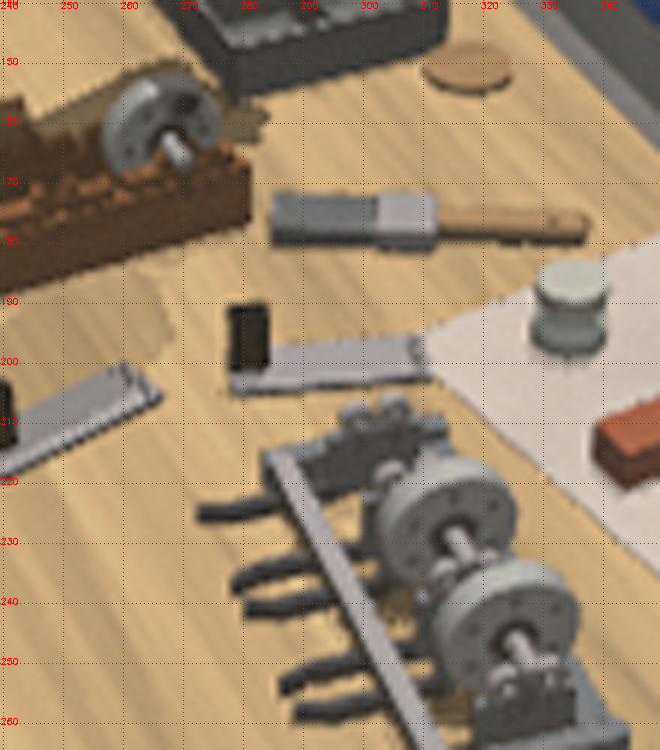

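Both wheels sit on stations 2 and 3 (around (314,228) and (325,245)). Now the third wheel.

Emit:
{"fn": "arm_command", "kwargs": {"targets": [{"gripper": -0.06, "x": 0, "y": 0.006, "z": -0.08, "ax": 0, "ay": 0, "az": 0}, {"gripper": -0.06, "x": 0, "y": 0.006, "z": -0.17, "ax": 0, "ay": 0, "az": 0}, {"gripper": -0.06, "x": 0, "y": 0.006, "z": -0.25, "ax": 0, "ay": 0, "az": 0}, {"gripper": -0.06, "x": 0, "y": 0.006, "z": -0.3, "ax": 0, "ay": 0, "az": 0}, {"gripper": -0.06, "x": 0, "y": 0.006, "z": -0.3, "ax": 0, "ay": 0, "az": 0}, {"gripper": -0.06, "x": 0, "y": 0.006, "z": -0.3, "ax": 0, "ay": 0, "az": 0}]}}

```text
time_s: 16.6
position: [0.6275, 0.2884, 0.1093]
eef_rot: [0.0, 0.7, 0.714, 0.0]
wrist_force: [-0.9, 0.9, 0.5]
width: 0.0402
```

Run:
```python
from h import *
d=snap('side','side13.png'); st=read_state(); p=st['position']; print(p,st['width'],st['wrist_force'])
overlay(d,[.627,.288,.065],.03,f'p9.png',(240,130,300,190),12,(-1.2,-.8),1.5,0)
```

```text
[0.62793422 0.28879797 0.1099163 ] 0.04032276370371664 [ 0.35903829 -0.1660746  -0.17989263]
```

View pics/p9.png

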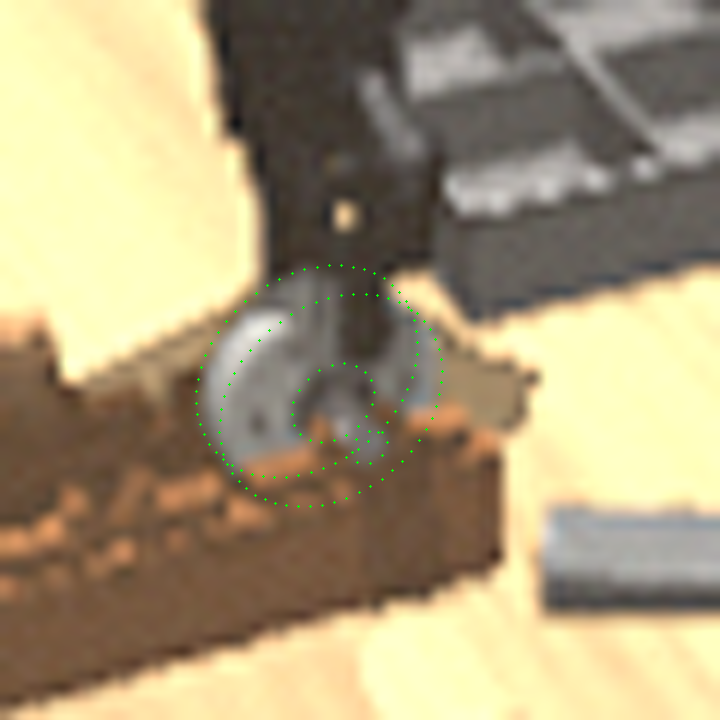

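Emit:
{"fn": "arm_command", "kwargs": {"targets": [{"gripper": -1, "x": 0, "y": 0, "z": 0, "ax": 0, "ay": 0, "az": 0}, {"gripper": -1, "x": 0, "y": 0, "z": 0, "ax": 0, "ay": 0, "az": 0}, {"gripper": -1, "x": 0, "y": 0, "z": 0, "ax": 0, "ay": 0, "az": 0}, {"gripper": -1, "x": 0, "y": 0, "z": 0, "ax": 0, "ay": 0, "az": 0}, {"gripper": -1, "x": 0, "y": 0, "z": 0.05, "ax": 0, "ay": 0, "az": 0}, {"gripper": -1, "x": 0, "y": 0, "z": 0.12, "ax": 0, "ay": 0, "az": 0}, {"gripper": -1, "x": 0, "y": 0, "z": 0.22, "ax": 0, "ay": 0, "az": 0}, {"gripper": -1, "x": 0, "y": 0, "z": 0.3, "ax": 0, "ay": 0, "az": 0}, {"gripper": -1, "x": 0, "y": 0, "z": 0.3, "ax": 0, "ay": 0, "az": 0}]}}

```text
time_s: 17.55
position: [0.6288, 0.2902, 0.2025]
eef_rot: [0.001, 0.699, 0.715, 0.003]
wrist_force: [1.0, 0.9, -2.8]
width: 0.0166
```

Emit:
{"fn": "arm_command", "kwargs": {"targets": [{"gripper": -1, "x": 0, "y": -0.07, "z": 0, "ax": 0, "ay": 0, "az": 0}, {"gripper": -1, "x": 0, "y": -0.17, "z": 0, "ax": 0, "ay": 0, "az": -0.01}, {"gripper": -1, "x": 0, "y": -0.28, "z": 0, "ax": 0, "ay": 0, "az": -0.02}, {"gripper": -1, "x": 0, "y": -0.4, "z": 0, "ax": 0, "ay": 0, "az": -0.03}, {"gripper": -1, "x": 0, "y": -0.52, "z": 0, "ax": 0, "ay": 0, "az": -0.04}, {"gripper": -1, "x": 0, "y": -0.64, "z": 0, "ax": 0, "ay": 0, "az": -0.05}, {"gripper": -1, "x": 0, "y": -0.76, "z": 0, "ax": 0, "ay": 0, "az": -0.06}, {"gripper": -1, "x": 0.012, "y": -0.86, "z": 0, "ax": 0, "ay": 0, "az": -0.06}, {"gripper": -1, "x": 0.012, "y": -0.94, "z": 0, "ax": 0, "ay": 0, "az": -0.06}, {"gripper": -1, "x": 0.012, "y": -1.0, "z": 0, "ax": 0, "ay": 0, "az": -0.06}]}}

```text
time_s: 18.55
position: [0.6301, -0.0121, 0.1974]
eef_rot: [-0.001, 0.743, 0.669, -0.001]
wrist_force: [-0.6, 0.1, -2.5]
width: 0.0167
```

Emit:
{"fn": "arm_command", "kwargs": {"targets": [{"gripper": -1, "x": 0, "y": -0.068, "z": 0, "ax": 0, "ay": 0, "az": 0}, {"gripper": -1, "x": 0, "y": -0.068, "z": -0.05, "ax": 0, "ay": 0, "az": 0}, {"gripper": -1, "x": 0, "y": -0.068, "z": -0.12, "ax": 0, "ay": 0, "az": 0}, {"gripper": -1, "x": 0, "y": -0.068, "z": -0.17, "ax": 0, "ay": 0, "az": 0}, {"gripper": -1, "x": 0, "y": -0.068, "z": -0.17, "ax": 0, "ay": 0, "az": 0}, {"gripper": -1, "x": 0, "y": -0.068, "z": -0.17, "ax": 0, "ay": 0, "az": 0}]}}

```text
time_s: 19.15
position: [0.6304, -0.0306, 0.1474]
eef_rot: [-0.0, 0.743, 0.67, -0.0]
wrist_force: [-0.6, -0.4, -3.3]
width: 0.0169
```

Run:
```python
from h import *
d=snap('side','side14.png'); st=read_state(); p=st['position']; print(p,st['eef_rot'],st['width'],st['wrist_force'])
q=st['eef_rot']; print(2*np.arctan2(q[2],q[1]))
overlay(d,[p[0],p[1],p[2]-.0442],-.103,f'p10.png',(275,190,335,250),12,(-1.2,-.8),1.5,0)
```

```text
[ 0.6309408  -0.03072197  0.14812843] [1.26069343e-04 7.42756817e-01 6.69561255e-01 1.43821640e-04] 0.016312171663888025 [-0.0463641   0.73727038 -2.85979906]
1.4672358980053715
```

View pics/p10.png

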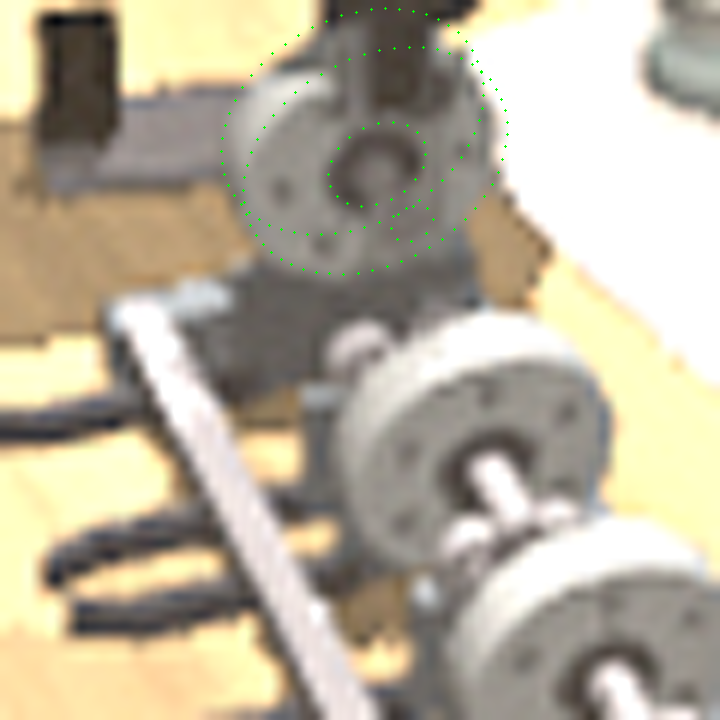

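Emit:
{"fn": "arm_command", "kwargs": {"targets": [{"gripper": -1, "x": 0.002, "y": -0.004, "z": -0.04, "ax": 0, "ay": 0, "az": 0}, {"gripper": -1, "x": 0.002, "y": -0.004, "z": -0.08, "ax": 0, "ay": 0, "az": 0}, {"gripper": -1, "x": 0.002, "y": -0.004, "z": -0.11, "ax": 0, "ay": 0, "az": 0}, {"gripper": -1, "x": 0.002, "y": -0.004, "z": -0.12, "ax": 0, "ay": 0, "az": 0}, {"gripper": -1, "x": 0.002, "y": -0.004, "z": -0.128, "ax": 0, "ay": 0, "az": 0}, {"gripper": -1, "x": 0.002, "y": -0.004, "z": -0.128, "ax": 0, "ay": 0, "az": 0}, {"gripper": -1, "x": 0.002, "y": -0.004, "z": -0.128, "ax": 0, "ay": 0, "az": 0}]}}

```text
time_s: 19.9
position: [0.6318, -0.0322, 0.1102]
eef_rot: [0.001, 0.743, 0.669, 0.0]
wrist_force: [-0.9, -0.3, 4.4]
width: 0.0167
```

Run:
```python
from h import *
d=snap('side','side15.png'); st=read_state(); p=st['position']; print(p,st['width'],st['wrist_force'])
overlay(d,[p[0],p[1],p[2]-.0442],-.103,f'p11.png',(275,190,335,250),12,(-1.2,-.8),1.5,0)
```

```text
[ 0.63184305 -0.03217464  0.11018653] 0.01650587603774624 [-0.37474156  0.18871913  5.87874852]
```

View pics/p11.png

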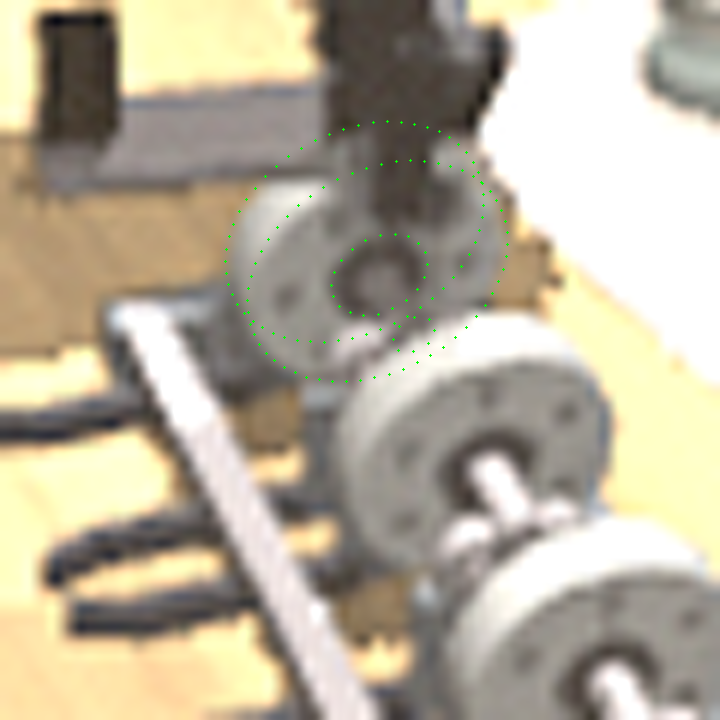

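Seated (6 N up). Release, rise, and swing back clear of the stand to look.

Emit:
{"fn": "arm_command", "kwargs": {"targets": [{"gripper": -0.4, "x": 0, "y": 0, "z": 0, "ax": 0, "ay": 0, "az": 0}, {"gripper": -0.1, "x": 0, "y": 0, "z": 0, "ax": 0, "ay": 0, "az": 0}, {"gripper": 0, "x": 0, "y": 0, "z": 0, "ax": 0, "ay": 0, "az": 0}, {"gripper": 0, "x": 0, "y": 0, "z": 0, "ax": 0, "ay": 0, "az": 0}, {"gripper": 0, "x": 0, "y": 0, "z": 0.06, "ax": 0, "ay": 0, "az": 0}, {"gripper": 0, "x": 0, "y": 0, "z": 0.15, "ax": 0, "ay": 0, "az": 0}, {"gripper": 0, "x": 0, "y": 0, "z": 0.3, "ax": 0, "ay": 0, "az": 0}, {"gripper": 0, "x": -0.12, "y": 0.14, "z": 0.4, "ax": 0, "ay": 0, "az": 0}, {"gripper": 0, "x": -0.24, "y": 0.28, "z": 0.5, "ax": 0, "ay": 0, "az": 0}, {"gripper": 0, "x": -0.35, "y": 0.42, "z": 0.5, "ax": 0, "ay": 0, "az": 0}]}}

```text
time_s: 20.95
position: [0.5433, 0.0735, 0.2573]
eef_rot: [0.001, 0.743, 0.669, 0.001]
wrist_force: [0.6, 1.3, -0.6]
width: 0.0426
```

Emit:
{"fn": "arm_command", "kwargs": {"targets": [{"gripper": 0, "x": -0.12, "y": 0.12, "z": 0, "ax": 0, "ay": 0, "az": 0}, {"gripper": 0, "x": -0.24, "y": 0.24, "z": 0, "ax": 0, "ay": 0, "az": 0}, {"gripper": 0, "x": -0.36, "y": 0.36, "z": 0, "ax": 0, "ay": 0, "az": 0}, {"gripper": 0, "x": -0.36, "y": 0.5, "z": 0, "ax": 0, "ay": 0, "az": 0}, {"gripper": 0, "x": -0.36, "y": 0.62, "z": 0, "ax": 0, "ay": 0, "az": 0}, {"gripper": 0, "x": -0.36, "y": 0.74, "z": 0, "ax": 0, "ay": 0, "az": 0}, {"gripper": 0, "x": -0.36, "y": 0.74, "z": 0, "ax": 0, "ay": 0, "az": 0}, {"gripper": 0, "x": -0.36, "y": 0.74, "z": 0, "ax": 0, "ay": 0, "az": 0}]}}

```text
time_s: 21.75
position: [0.4347, 0.2954, 0.2547]
eef_rot: [0.0, 0.742, 0.67, -0.0]
wrist_force: [-0.0, -0.5, -0.1]
width: 0.0426
```

Run:
```python
from h import *
d=snap('side','side16.png'); t=snap('top','top16.png'); st=read_state(); p=st['position']; print(p,st['width'],st['wrist_force'],st['time_s'])
grid(d['img'],285,195,350,265,10,'p12.png')
```

```text
[0.43501623 0.2942808  0.25485729] 0.04251620604211271 [ 0.59070108 -0.1259034   0.69126343] 21.85
```

View pics/p12.png

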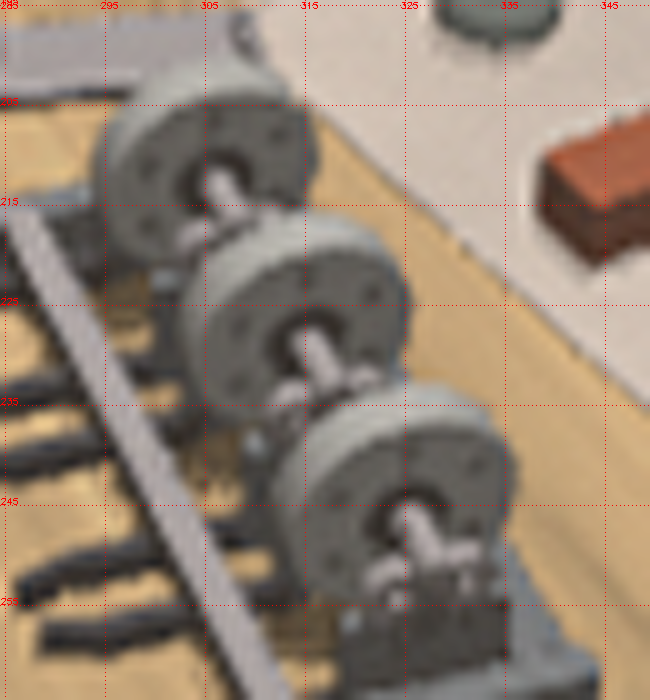

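View pics/top16.png

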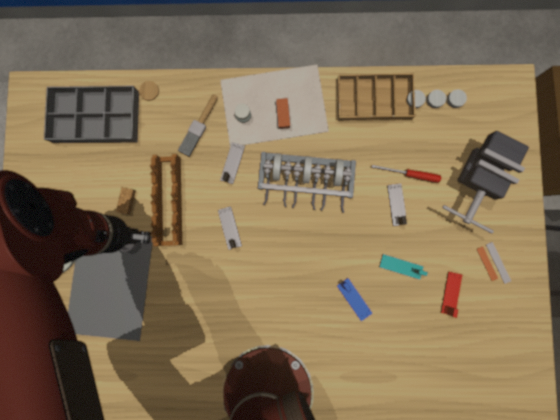

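View pics/side16.png

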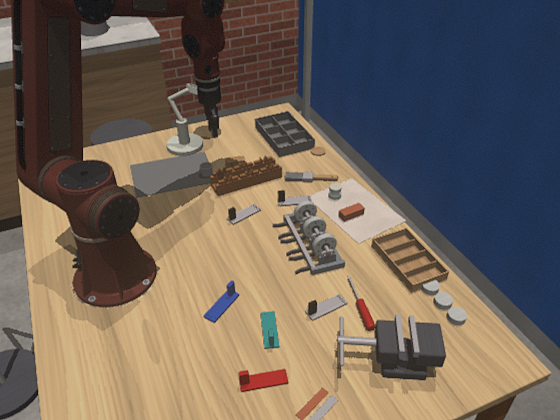

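```bash
cat > pl.py <<'E'
from h import *
import sys
def plates(fn,boxes,z=.008):
    d=load(fn); im=d['img']; hsv=cv2.cvtColor(im,cv2.COLOR_RGB2HSV); out={}
    for k,(x0,y0,x1,y1) in boxes.items():
        m=((hsv[...,1]<60)&(hsv[...,2]>95))|(hsv[...,2]<60)
        mm=np.zeros_like(m); mm[y0:y1,x0:x1]=m[y0:y1,x0:x1]
        n,l,stt,c=cv2.connectedComponentsWithStats(mm.astype(np.uint8)); i=1+np.argmax(stt[1:,4]); 
        ys,xs=np.nonzero(l==i); w=np.array([p2w(d,u,v,z)[:2] for u,v in zip(xs,ys)])
        r=cv2.minAreaRect((w*1000).astype(np.float32)); print(k,'px',stt[i],'rect c',np.round(r[0],1),'size',np.round(r[1],1),'ang',round(r[2],1))
        a=np.radians(r[2]); L=r[1]
        th=a if L[0]>L[1] else a+np.pi/2
        if np.cos(th)<0: th+=np.pi
        th=(th+np.pi)%(2*np.pi)-np.pi
        dr=np.array([np.cos(th),np.sin(th)])
        # bright only extents
        dk=hsv[...,2]<60; ds=np.array([p2w(d,u,v,z)[:2] for u,v in zip(xs,ys) if dk[v,u]])
        print('  yaw',round(th,3),'fin(ctr-48)',(np.array(r[0])/1000-dr*.048).round(4), 'darkmean',ds.mean(0).round(4) if len(ds) else None)
    return
if __name__=='__main__':
    plates('top16.png',{'L1':(215,140,246,190),'L2':(210,200,250,255),'R':(380,178,412,230)})
    t=load('top16.png'); grid(t['img'],210,140,260,255,6,'t16a.png'); grid(t['img'],380,175,415,230,10,'t16b.png')
E
python3 pl.py
```

```text
L1 px [220 140  26  44 591] rect c [661.5 100.9] size [ 49.3 135. ] ang 77.6
  yaw -0.216 fin(ctr-48) [0.6146 0.1112] darkmean [0.6124 0.1197]
L2 px [218 207  24  43 542] rect c [463.3 110. ] size [120.7  40.9] ang 15.8
  yaw 0.276 fin(ctr-48) [0.4172 0.0969] darkmean [0.4194 0.099 ]
R px [388 184  18  42 514] rect c [ 528.1 -376.6] size [119.8  41.3] ang 6.3
  yaw 0.109 fin(ctr-48) [ 0.4803 -0.3819] darkmean None
```

View pics/t16a.png

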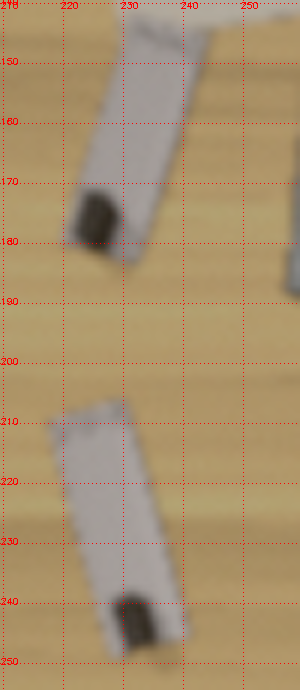

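View pics/t16b.png

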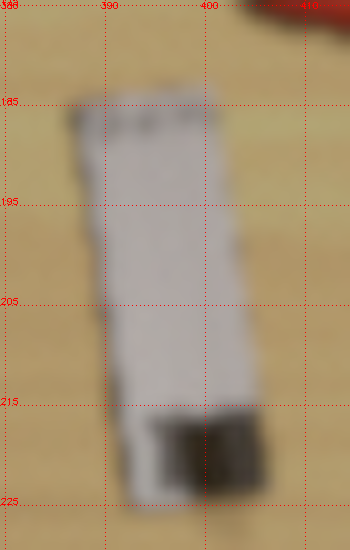

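Emit:
{"fn": "arm_command", "kwargs": {"targets": [{"gripper": 0, "x": -0.02, "y": -0.1, "z": 0, "ax": 0, "ay": 0, "az": 0.06}, {"gripper": 0, "x": -0.04, "y": -0.25, "z": 0, "ax": 0, "ay": 0, "az": 0.12}, {"gripper": 0, "x": -0.06, "y": -0.4, "z": 0, "ax": 0, "ay": 0, "az": 0.181}, {"gripper": 0, "x": -0.06, "y": -0.53, "z": -0.1, "ax": 0, "ay": 0, "az": 0.181}, {"gripper": 0, "x": -0.06, "y": -0.62, "z": -0.2, "ax": 0, "ay": 0, "az": 0.181}, {"gripper": 0, "x": -0.06, "y": -0.658, "z": -0.33, "ax": 0, "ay": 0, "az": 0.181}, {"gripper": 0, "x": -0.06, "y": -0.658, "z": -0.45, "ax": 0, "ay": 0, "az": 0.181}, {"gripper": 0, "x": -0.06, "y": -0.658, "z": -0.45, "ax": 0, "ay": 0, "az": 0.181}, {"gripper": 0, "x": -0.06, "y": -0.658, "z": -0.45, "ax": 0, "ay": 0, "az": 0.181}]}}

```text
time_s: 22.75
position: [0.4169, 0.0971, 0.1206]
eef_rot: [-0.0, 0.604, 0.797, -0.0]
wrist_force: [-0.3, 0.1, 0.5]
width: 0.0427
```

Run:
```python
from h import *
d=snap('side','side17.png'); t=snap('top','top17.png'); st=read_state(); p=st['position']; print(p,st['width'],st['eef_rot'],st['time_s'])
q=st['eef_rot']; print(2*np.arctan2(q[2],q[1]))
def box(d,c,yaw,sh=(0,0)):
    R=np.array([[np.cos(yaw),-np.sin(yaw)],[np.sin(yaw),np.cos(yaw)]]); pts=[]
    for hx,hy,x0,zs in ((.06,.02,.048,(.008,)),(.012,.006,0,(.008,.053))):
        for z in zs:
            for a in np.linspace(-1,1,9):
                for b in (-1,1):
                    for o in ((a*hx,b*hy),(b*hx,a*hy)):
                        pts.append(w2p(d,np.r_[np.array(c)+R@(np.array(o)+[x0,0]),z])+sh)
    return pts
grid(d['img'],195,165,275,235,9,'p13.png',box(d,(.4172,.0969),.276,(-1.2,-.8)))
```

```text
[0.4183508  0.09761824 0.12169765] 0.042630154816768184 [0.00098606 0.60348428 0.79737387 0.00080894] 22.85
1.8458641918766314
```

View pics/p13.png

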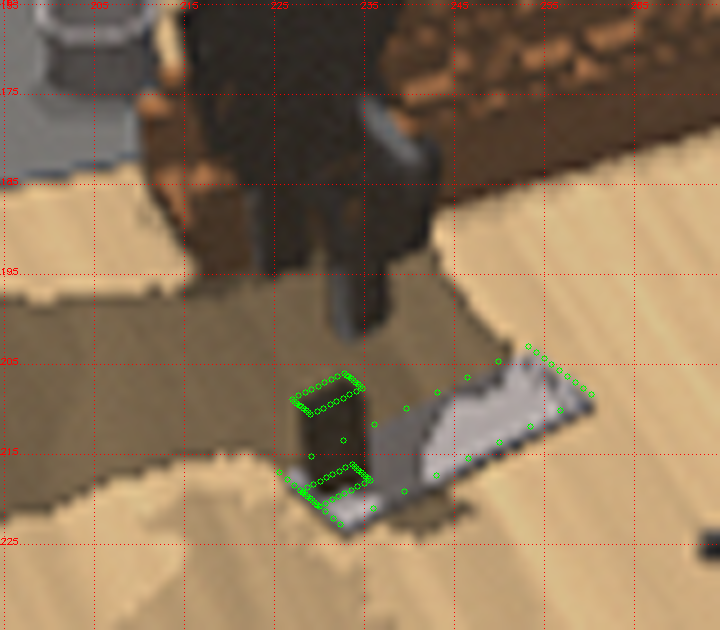

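Emit:
{"fn": "arm_command", "kwargs": {"targets": [{"gripper": 0, "x": 0, "y": 0, "z": -0.1, "ax": 0, "ay": 0, "az": 0}, {"gripper": 0, "x": 0, "y": 0, "z": -0.18, "ax": 0, "ay": 0, "az": 0}, {"gripper": 0, "x": 0, "y": 0, "z": -0.235, "ax": 0, "ay": 0, "az": 0}, {"gripper": 0, "x": 0, "y": 0, "z": -0.265, "ax": 0, "ay": 0, "az": 0}, {"gripper": 0, "x": 0, "y": 0, "z": -0.265, "ax": 0, "ay": 0, "az": 0}, {"gripper": -1, "x": 0, "y": 0, "z": -0.265, "ax": 0, "ay": 0, "az": 0}, {"gripper": -1, "x": 0, "y": 0, "z": -0.265, "ax": 0, "ay": 0, "az": 0}, {"gripper": -1, "x": 0, "y": 0, "z": -0.265, "ax": 0, "ay": 0, "az": 0}, {"gripper": -1, "x": 0, "y": 0, "z": -0.265, "ax": 0, "ay": 0, "az": 0}]}}

```text
time_s: 23.75
position: [0.4181, 0.0977, 0.0415]
eef_rot: [0.001, 0.603, 0.797, 0.001]
wrist_force: [-0.4, 0.4, 5.7]
width: 0.0113
```

Run:
```python
from h import *
d=snap('side','side18.png'); t=snap('top','top18.png'); st=read_state(); p=st['position']; print(p,st['width'],st['wrist_force'],st['time_s'])
grid(d['img'],195,165,275,235,9,'p14.png')
grid(t['img'],190,190,270,265,9,'p15.png')
```

```text
[0.41808631 0.09772948 0.04154806] 0.011350097716989034 [-0.02477216  0.42999999  6.23029901] 23.85
```

View pics/p14.png

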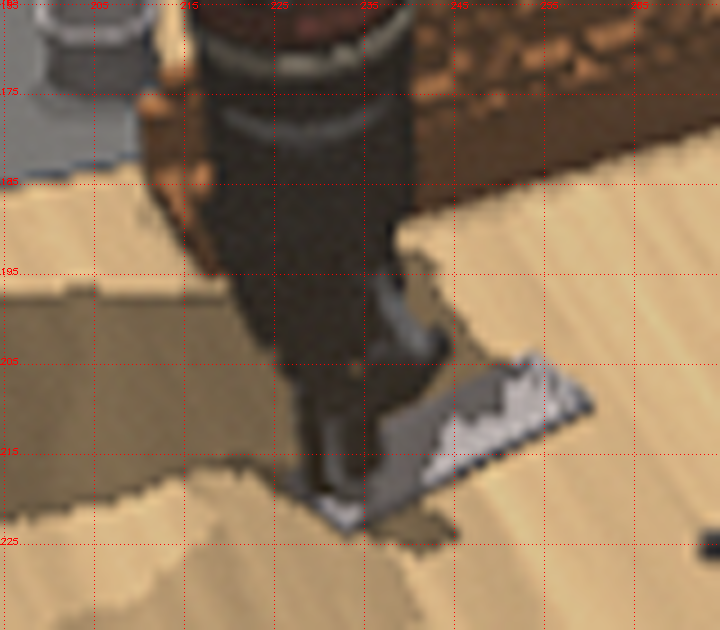

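View pics/p15.png

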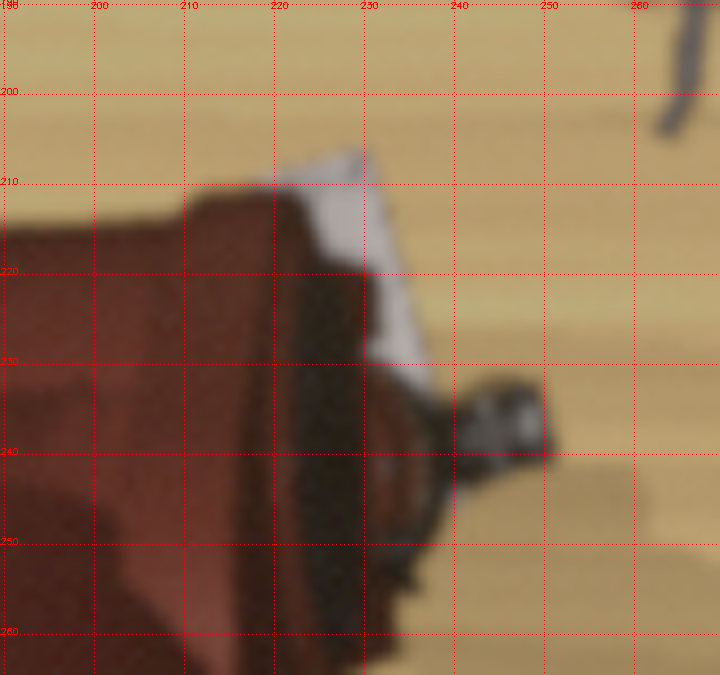

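Emit:
{"fn": "arm_command", "kwargs": {"targets": [{"gripper": -1, "x": 0, "y": 0, "z": 0.03, "ax": 0, "ay": 0, "az": 0}, {"gripper": -1, "x": -0.05, "y": 0, "z": 0.08, "ax": 0, "ay": 0, "az": -0.02}, {"gripper": -1, "x": -0.096, "y": -0.08, "z": 0.08, "ax": 0, "ay": 0, "az": -0.06}, {"gripper": -1, "x": -0.096, "y": -0.18, "z": 0.08, "ax": 0, "ay": 0, "az": -0.1}, {"gripper": -1, "x": -0.096, "y": -0.28, "z": 0.08, "ax": 0, "ay": 0, "az": -0.14}, {"gripper": -1, "x": -0.096, "y": -0.39, "z": 0.08, "ax": 0, "ay": 0, "az": -0.18}, {"gripper": -1, "x": -0.096, "y": -0.5, "z": 0.08, "ax": 0, "ay": 0, "az": -0.18}, {"gripper": -1, "x": -0.096, "y": -0.58, "z": 0.08, "ax": 0, "ay": 0, "az": -0.18}, {"gripper": -1, "x": -0.096, "y": -0.631, "z": 0.08, "ax": 0, "ay": 0, "az": -0.18}, {"gripper": -1, "x": -0.096, "y": -0.631, "z": 0.08, "ax": 0, "ay": 0, "az": -0.18}]}}

```text
time_s: 24.85
position: [0.389, -0.0935, 0.0654]
eef_rot: [0.001, 0.743, 0.669, 0.0]
wrist_force: [0.1, 0.1, -0.4]
width: 0.0115
```

```bash
cat >> h.py <<'E'
def box(d,c,yaw,sh=(0,0),dz=0):
    R=np.array([[np.cos(yaw),-np.sin(yaw)],[np.sin(yaw),np.cos(yaw)]]); pts=[]
    for hx,hy,x0,zs in ((.06,.02,.048,(.008,)),(.012,.006,0,(.008,.053))):
        for z in zs:
            for a in np.linspace(-1,1,9):
                for b in (-1,1):
                    for o in ((a*hx,b*hy),(b*hx,a*hy)):
                        pts.append(w2p(d,np.r_[np.array(c)+R@(np.array(o)+[x0,0]),z+dz])+sh)
    return pts
def info():
    st=read_state(); q=st['eef_rot']; print(st['position'].round(4),'yaw',round(2*np.arctan2(q[2],q[1]),4),'w',round(st['width'],4),'F',st['wrist_force'].round(1),'t',round(st['time_s'],2)); return st
E
python3 - <<'E'
from h import *
d=snap('side','side19.png'); t=snap('top','top19.png'); st=info(); p=st['position']
grid(d['img'],230,195,330,275,7,'p16.png',box(d,p[:2],-.103,(-1.2,-.8),.022))
grid(t['img'],250,150,350,260,7,'p17.png',box(t,p[:2],-.103,(0,0),.022))
E
```

```text
[ 0.3883 -0.0916  0.065 ] yaw 1.4681 w 0.0111 F [-0.6  0.2 -2.9] t 24.95
```

View pics/p16.png

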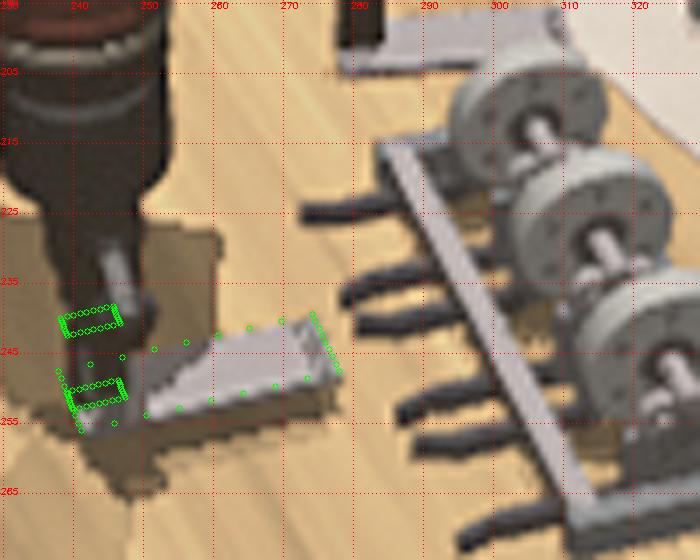

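View pics/p17.png

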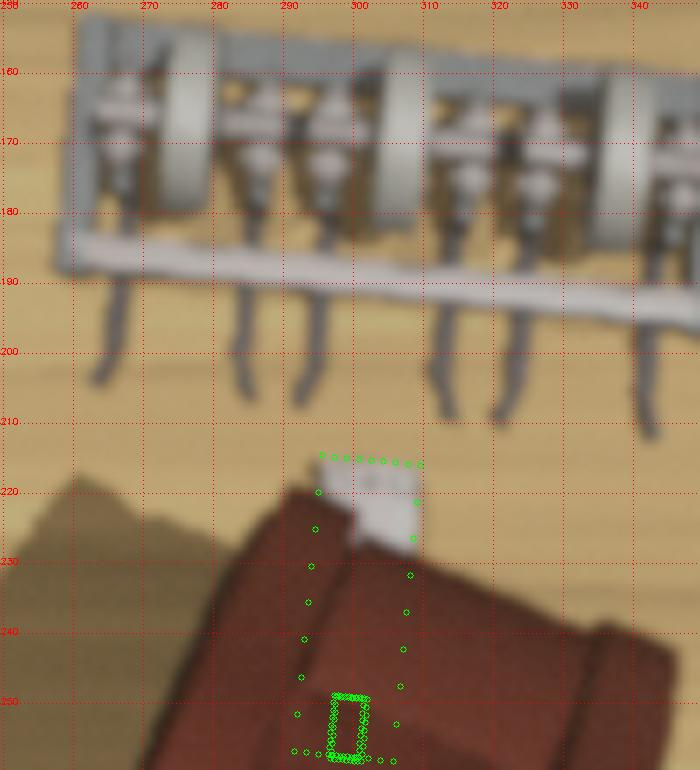

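Emit:
{"fn": "arm_command", "kwargs": {"targets": [{"gripper": -1, "x": 0, "y": 0, "z": -0.04, "ax": 0, "ay": 0, "az": 0}, {"gripper": -1, "x": 0, "y": 0, "z": -0.07, "ax": 0, "ay": 0, "az": 0}, {"gripper": -1, "x": 0, "y": 0, "z": -0.078, "ax": 0, "ay": 0, "az": 0}, {"gripper": -1, "x": 0, "y": 0, "z": -0.078, "ax": 0, "ay": 0, "az": 0}, {"gripper": -1, "x": 0.05, "y": -0.005, "z": -0.078, "ax": 0, "ay": 0, "az": 0}, {"gripper": -1, "x": 0.1, "y": -0.01, "z": -0.078, "ax": 0, "ay": 0, "az": 0}, {"gripper": -1, "x": 0.15, "y": -0.015, "z": -0.078, "ax": 0, "ay": 0, "az": 0}, {"gripper": -1, "x": 0.2, "y": -0.02, "z": -0.078, "ax": 0, "ay": 0, "az": 0}, {"gripper": -1, "x": 0.2, "y": -0.02, "z": -0.078, "ax": 0, "ay": 0, "az": 0}]}}

```text
time_s: 25.85
position: [0.4499, -0.0974, 0.0412]
eef_rot: [0.001, 0.742, 0.671, 0.0]
wrist_force: [0.5, -0.4, -0.4]
width: 0.0114
```

Run:
```python
from h import *
d=snap('side','side20.png'); t=snap('top','top20.png'); st=info(); p=st['position']
grid(d['img'],230,195,330,275,7,'p16.png',box(d,p[:2],-.103,(-1.2,-.8)))
grid(t['img'],250,150,350,260,7,'p17.png',box(t,p[:2],-.103,(0,0)))
```

```text
[ 0.4488 -0.0973  0.0413] yaw 1.4699 w 0.0113 F [2.5 0.6 2.5] t 25.95
```

View pics/p16.png

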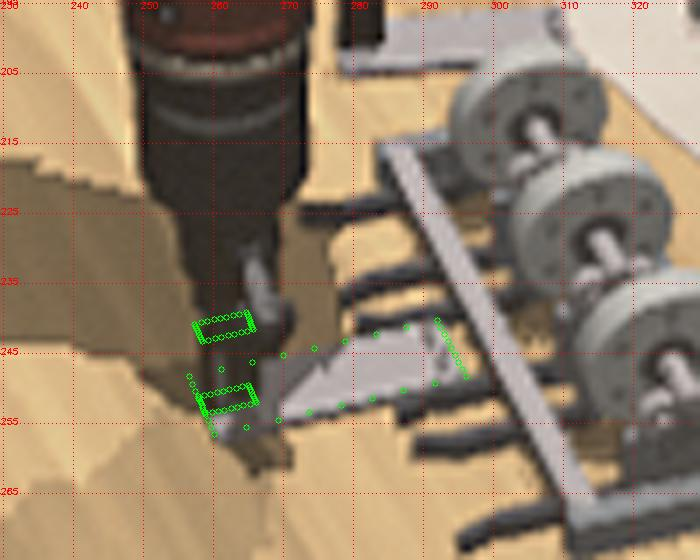

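View pics/p17.png

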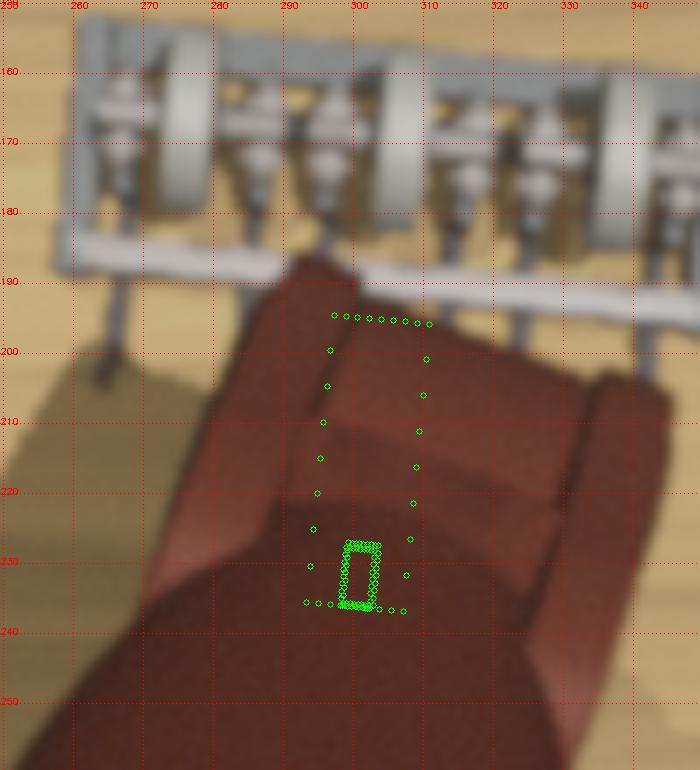

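Emit:
{"fn": "arm_command", "kwargs": {"targets": [{"gripper": -1, "x": 0.05, "y": -0.005, "z": 0, "ax": 0, "ay": 0, "az": 0}, {"gripper": -1, "x": 0.1, "y": -0.01, "z": 0, "ax": 0, "ay": 0, "az": 0}, {"gripper": -1, "x": 0.15, "y": -0.016, "z": 0, "ax": 0, "ay": 0, "az": 0}, {"gripper": -1, "x": 0.19, "y": -0.02, "z": 0, "ax": 0, "ay": 0, "az": 0}, {"gripper": -1, "x": 0.22, "y": -0.023, "z": 0, "ax": 0, "ay": 0, "az": 0}, {"gripper": -1, "x": 0.22, "y": -0.023, "z": 0, "ax": 0, "ay": 0, "az": 0}]}}

```text
time_s: 26.55
position: [0.5137, -0.1042, 0.0411]
eef_rot: [-0.0, 0.742, 0.67, -0.0]
wrist_force: [-0.1, 0.1, 5.7]
width: 0.0113
```

Run:
```python
from h import *
d=snap('side','side21.png'); t=snap('top','top21.png'); st=info(); p=st['position']
grid(d['img'],240,185,340,275,7,'p16.png',box(d,p[:2],-.103,(-1.2,-.8)))
```

```text
[ 0.5137 -0.1042  0.0411] yaw 1.4693 w 0.0112 F [-0.4 -0.2  3. ] t 26.65
```

View pics/p16.png

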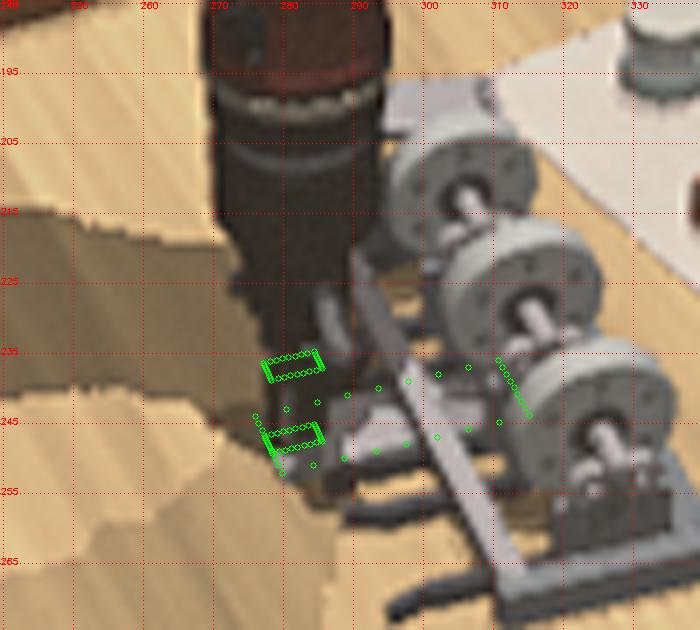

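Emit:
{"fn": "arm_command", "kwargs": {"targets": [{"gripper": -1, "x": 0.01, "y": -0.001, "z": 0, "ax": 0, "ay": 0, "az": 0}, {"gripper": -1, "x": 0.02, "y": -0.002, "z": 0, "ax": 0, "ay": 0, "az": 0}, {"gripper": -1, "x": 0.026, "y": -0.003, "z": 0, "ax": 0, "ay": 0, "az": 0}, {"gripper": -1, "x": 0.032, "y": -0.003, "z": 0, "ax": 0, "ay": 0, "az": 0}, {"gripper": -1, "x": 0.032, "y": -0.003, "z": 0, "ax": 0, "ay": 0, "az": 0}]}}

```text
time_s: 27.15
position: [0.522, -0.105, 0.0411]
eef_rot: [-0.001, 0.742, 0.67, -0.001]
wrist_force: [-5.1, 0.7, 9.8]
width: 0.0111
```

Emit:
{"fn": "arm_command", "kwargs": {"targets": [{"gripper": -1, "x": 0.006, "y": 0, "z": 0, "ax": 0, "ay": 0, "az": 0}, {"gripper": -1, "x": 0.012, "y": -0.001, "z": 0, "ax": 0, "ay": 0, "az": 0}, {"gripper": -1, "x": 0.012, "y": -0.001, "z": 0, "ax": 0, "ay": 0, "az": 0}]}}

```text
time_s: 27.45
position: [0.5222, -0.105, 0.041]
eef_rot: [-0.003, 0.742, 0.67, -0.003]
wrist_force: [-21.6, 0.3, 24.9]
width: 0.0114
```

Emit:
{"fn": "arm_command", "kwargs": {"targets": [{"gripper": -1, "x": -0.01, "y": 0, "z": 0.004, "ax": 0, "ay": 0, "az": 0}, {"gripper": -0.6, "x": -0.01, "y": 0, "z": 0.004, "ax": 0, "ay": 0, "az": 0}, {"gripper": 0, "x": -0.01, "y": 0, "z": 0.004, "ax": 0, "ay": 0, "az": 0}, {"gripper": 0, "x": -0.01, "y": 0, "z": 0.004, "ax": 0, "ay": 0, "az": 0}, {"gripper": 0, "x": -0.01, "y": 0, "z": 0.1, "ax": 0, "ay": 0, "az": 0}, {"gripper": 0, "x": -0.01, "y": 0, "z": 0.25, "ax": 0, "ay": 0, "az": 0}, {"gripper": 0, "x": -0.12, "y": -0.1, "z": 0.3, "ax": 0, "ay": 0, "az": 0}, {"gripper": 0, "x": -0.14, "y": -0.25, "z": 0.3, "ax": 0, "ay": 0, "az": 0.03}, {"gripper": 0, "x": -0.14, "y": -0.4, "z": 0.3, "ax": 0, "ay": 0, "az": 0.06}, {"gripper": 0, "x": -0.14, "y": -0.55, "z": 0.3, "ax": 0, "ay": 0, "az": 0.1}]}}

```text
time_s: 28.45
position: [0.4855, -0.2725, 0.1316]
eef_rot: [0.001, 0.667, 0.745, 0.0]
wrist_force: [1.2, 0.5, 0.0]
width: 0.0425
```

Run:
```python
from h import *
d=snap('side','side22.png'); t=snap('top','top22.png'); st=info(); p=st['position']
import pl
pl.plates('top22.png',{'R':(380,178,412,230)})
grid(d['img'],240,185,340,275,7,'p16.png')
```

```text
[ 0.486  -0.2762  0.1313] yaw 1.677 w 0.0427 F [ 0.1  0.6 -0. ] t 28.55
R px [386 178  17  18  97] rect c [ 583.5 -365.3] size [20.2 68.6] ang 49.9
  yaw -0.701 fin(ctr-48) [ 0.5468 -0.3343] darkmean [ 0.5826 -0.3699]
```

View pics/p16.png

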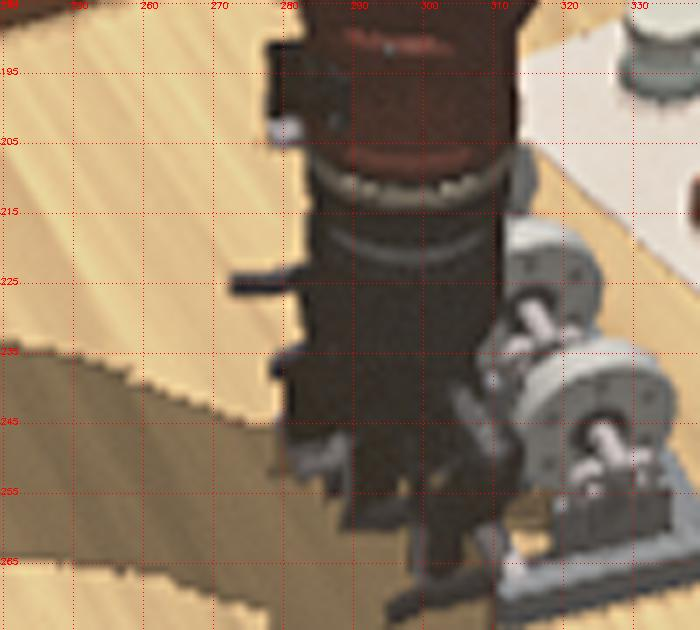

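View pics/top22.png

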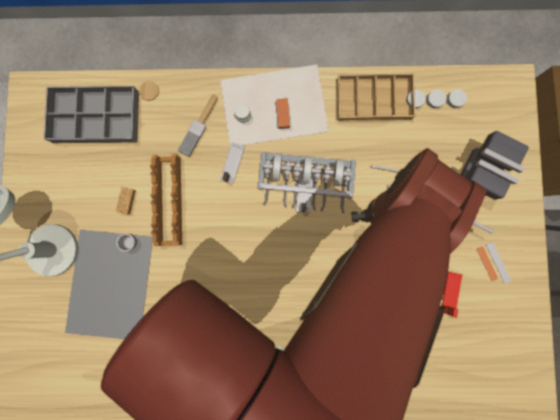

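Emit:
{"fn": "arm_command", "kwargs": {"targets": [{"gripper": 0, "x": -0.019, "y": -0.15, "z": 0, "ax": 0, "ay": 0, "az": 0}, {"gripper": 0, "x": -0.019, "y": -0.28, "z": 0, "ax": 0, "ay": 0, "az": 0}, {"gripper": 0, "x": -0.019, "y": -0.352, "z": 0, "ax": 0, "ay": 0, "az": 0}, {"gripper": 0, "x": -0.019, "y": -0.352, "z": 0, "ax": 0, "ay": 0, "az": 0}, {"gripper": 0, "x": -0.019, "y": -0.352, "z": 0, "ax": 0, "ay": 0, "az": 0}]}}

```text
time_s: 29.05
position: [0.4797, -0.3759, 0.1306]
eef_rot: [-0.0, 0.668, 0.744, 0.0]
wrist_force: [-0.9, 0.9, -0.4]
width: 0.0426
```

Run:
```python
from h import *
d=snap('side','side23.png'); st=info(); p=st['position']
grid(d['img'],270,180,370,330,5,'p18.png',box(d,(.4803,-.3819),.109,(-.6,-.2)))
```

```text
[ 0.4797 -0.3752  0.1307] yaw 1.6786 w 0.0427 F [ 0.  -0.1  0.2] t 29.1
```

View pics/p18.png

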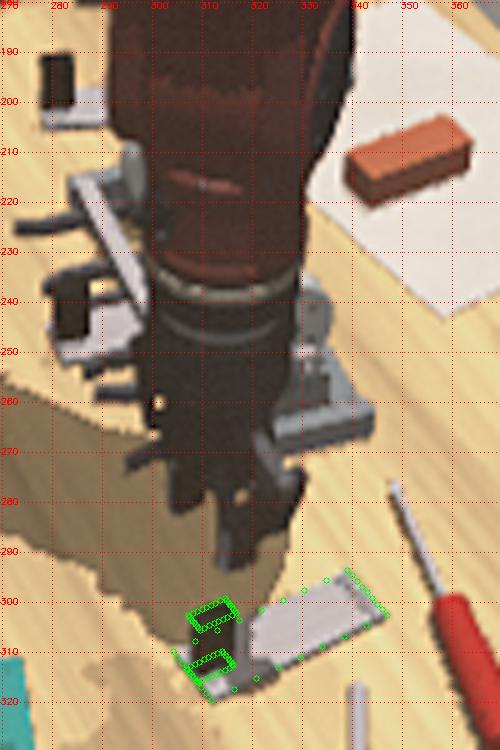

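Emit:
{"fn": "arm_command", "kwargs": {"targets": [{"gripper": 0, "x": 0.002, "y": -0.022, "z": -0.1, "ax": 0, "ay": 0, "az": 0}, {"gripper": 0, "x": 0.002, "y": -0.022, "z": -0.19, "ax": 0, "ay": 0, "az": 0}, {"gripper": 0, "x": 0.002, "y": -0.022, "z": -0.25, "ax": 0, "ay": 0, "az": 0}, {"gripper": 0, "x": 0.002, "y": -0.022, "z": -0.288, "ax": 0, "ay": 0, "az": 0}, {"gripper": 0, "x": 0.002, "y": -0.022, "z": -0.288, "ax": 0, "ay": 0, "az": 0}, {"gripper": -1, "x": 0.002, "y": -0.022, "z": -0.288, "ax": 0, "ay": 0, "az": 0}, {"gripper": -1, "x": 0.002, "y": -0.022, "z": -0.288, "ax": 0, "ay": 0, "az": 0}, {"gripper": -1, "x": 0.002, "y": -0.022, "z": -0.288, "ax": 0, "ay": 0, "az": 0}, {"gripper": -1, "x": 0.002, "y": -0.022, "z": -0.288, "ax": 0, "ay": 0, "az": 0}]}}

```text
time_s: 30.0
position: [0.4811, -0.3834, 0.0459]
eef_rot: [0.001, 0.668, 0.744, 0.0]
wrist_force: [-0.3, 2.3, 6.7]
width: 0.0114
```

Run:
```python
from h import *
d=snap('side','side24.png'); st=info(); p=st['position']
grid(d['img'],270,260,370,330,7,'p18.png',box(d,p[:2],.109,(-.6,-.2)))
```

```text
[ 0.4811 -0.3834  0.0459] yaw 1.6785 w 0.0112 F [1.3 1.6 6.1] t 30.05
```

View pics/p18.png

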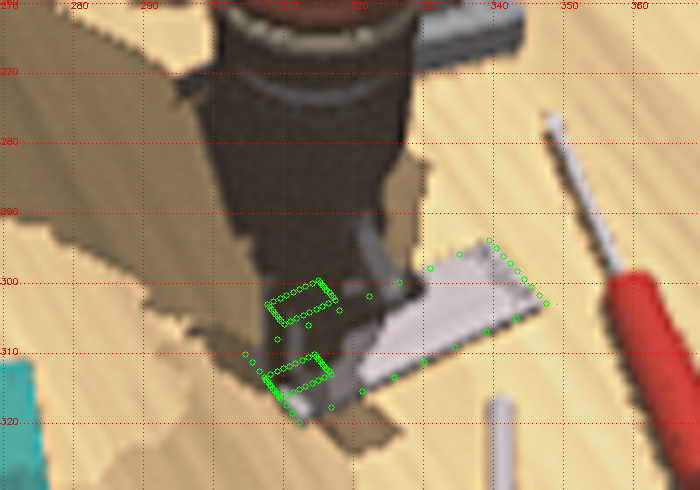

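Emit:
{"fn": "arm_command", "kwargs": {"targets": [{"gripper": -1, "x": 0, "y": 0, "z": 0.03, "ax": 0, "ay": 0, "az": 0}, {"gripper": -1, "x": -0.06, "y": 0.04, "z": 0.08, "ax": 0, "ay": 0, "az": -0.02}, {"gripper": -1, "x": -0.15, "y": 0.1, "z": 0.08, "ax": 0, "ay": 0, "az": -0.05}, {"gripper": -1, "x": -0.23, "y": 0.18, "z": 0.08, "ax": 0, "ay": 0, "az": -0.08}, {"gripper": -1, "x": -0.3, "y": 0.28, "z": 0.08, "ax": 0, "ay": 0, "az": -0.1}, {"gripper": -1, "x": -0.335, "y": 0.4, "z": 0.08, "ax": 0, "ay": 0, "az": -0.1}, {"gripper": -1, "x": -0.335, "y": 0.52, "z": 0.08, "ax": 0, "ay": 0, "az": -0.1}, {"gripper": -1, "x": -0.335, "y": 0.63, "z": 0.08, "ax": 0, "ay": 0, "az": -0.1}, {"gripper": -1, "x": -0.335, "y": 0.693, "z": 0.08, "ax": 0, "ay": 0, "az": -0.1}, {"gripper": -1, "x": -0.335, "y": 0.693, "z": 0.08, "ax": 0, "ay": 0, "az": -0.1}]}}

```text
time_s: 31.05
position: [0.3794, -0.173, 0.0692]
eef_rot: [-0.0, 0.741, 0.671, 0.0]
wrist_force: [-0.0, -1.7, -0.6]
width: 0.0113
```

Run:
```python
from h import *
d=snap('side','side25.png'); t=snap('top','top25.png'); st=info(); p=st['position']
grid(d['img'],230,205,330,295,7,'p16.png',box(d,p[:2],-.103,(-.6,-.3),.022))
grid(t['img'],280,150,380,260,7,'p17.png',box(t,p[:2],-.103,(0,0),.022))
```

```text
[ 0.3804 -0.1755  0.0692] yaw 1.4699 w 0.011 F [-0.1 -0.3 -1.5] t 31.15
```

View pics/p16.png

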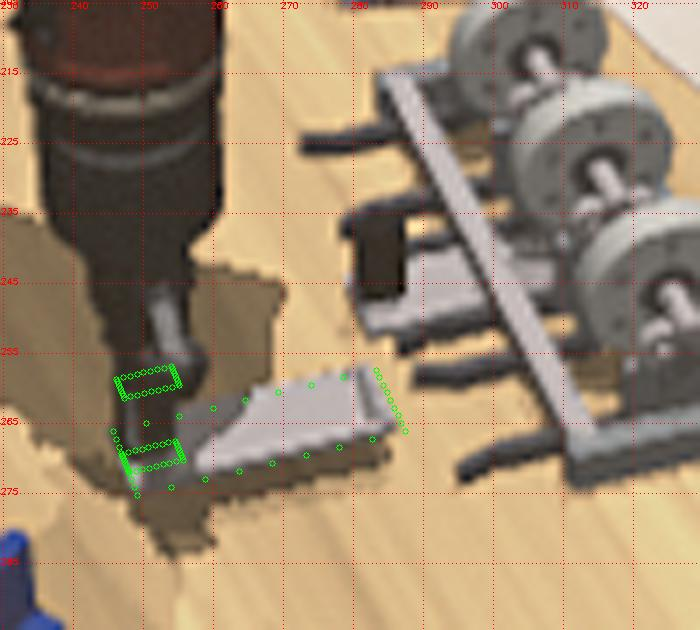

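View pics/p17.png

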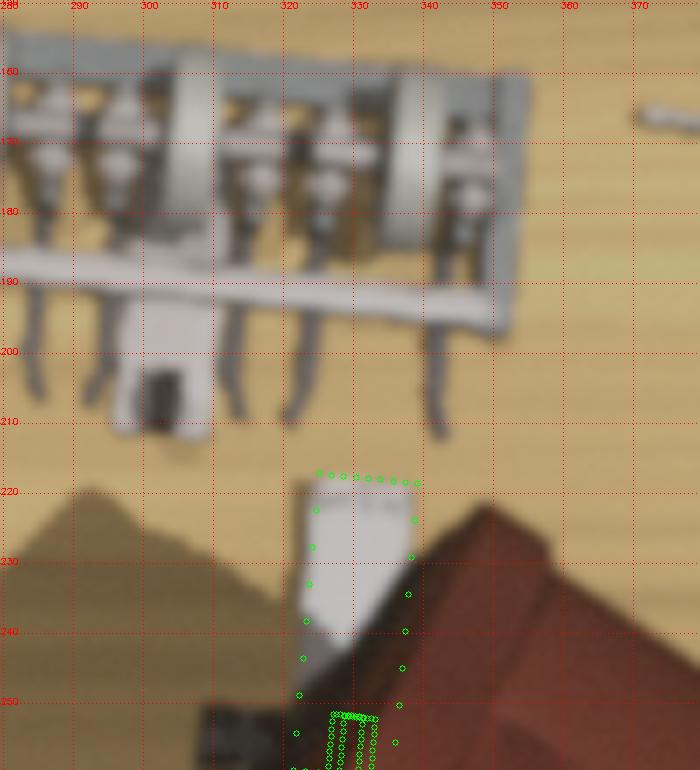

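Emit:
{"fn": "arm_command", "kwargs": {"targets": [{"gripper": -1, "x": 0, "y": 0, "z": -0.04, "ax": 0, "ay": 0, "az": 0}, {"gripper": -1, "x": 0, "y": 0, "z": -0.07, "ax": 0, "ay": 0, "az": 0}, {"gripper": -1, "x": 0, "y": 0, "z": -0.078, "ax": 0, "ay": 0, "az": 0}, {"gripper": -1, "x": 0, "y": 0, "z": -0.078, "ax": 0, "ay": 0, "az": 0}, {"gripper": -1, "x": 0.05, "y": -0.005, "z": -0.078, "ax": 0, "ay": 0, "az": 0}, {"gripper": -1, "x": 0.1, "y": -0.01, "z": -0.078, "ax": 0, "ay": 0, "az": 0}, {"gripper": -1, "x": 0.15, "y": -0.015, "z": -0.078, "ax": 0, "ay": 0, "az": 0}, {"gripper": -1, "x": 0.2, "y": -0.02, "z": -0.078, "ax": 0, "ay": 0, "az": 0}, {"gripper": -1, "x": 0.2, "y": -0.02, "z": -0.078, "ax": 0, "ay": 0, "az": 0}]}}

```text
time_s: 32.05
position: [0.4409, -0.1822, 0.0456]
eef_rot: [0.0, 0.742, 0.67, -0.0]
wrist_force: [-1.7, -0.9, 11.5]
width: 0.0112
```

Run:
```python
from h import *
d=snap('side','side26.png'); st=info(); p=st['position']
grid(d['img'],230,205,330,295,7,'p16.png',box(d,p[:2],-.103,(-.6,-.3)))
```

```text
[ 0.4408 -0.1822  0.0457] yaw 1.4684 w 0.0114 F [0.3 0.4 7. ] t 32.1
```

View pics/p16.png

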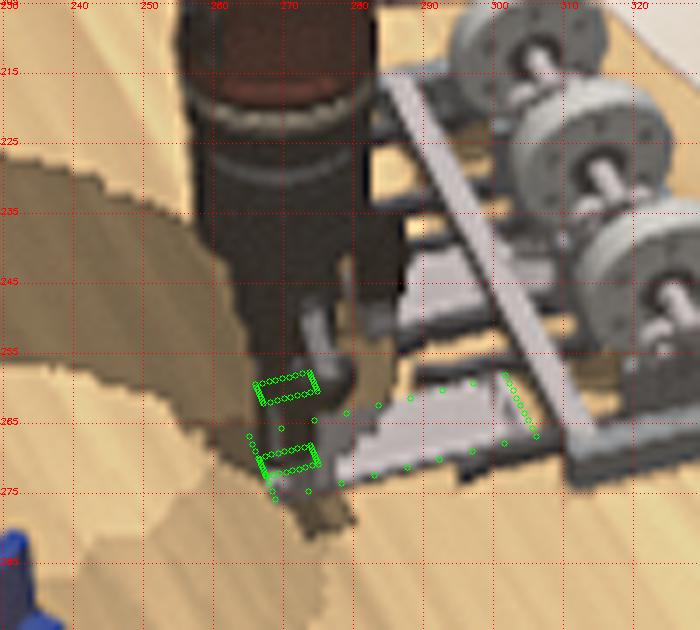

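Emit:
{"fn": "arm_command", "kwargs": {"targets": [{"gripper": -1, "x": 0.05, "y": -0.005, "z": 0, "ax": 0, "ay": 0, "az": 0}, {"gripper": -1, "x": 0.1, "y": -0.01, "z": 0, "ax": 0, "ay": 0, "az": 0}, {"gripper": -1, "x": 0.15, "y": -0.015, "z": 0, "ax": 0, "ay": 0, "az": 0}, {"gripper": -1, "x": 0.19, "y": -0.019, "z": 0, "ax": 0, "ay": 0, "az": 0}, {"gripper": -1, "x": 0.22, "y": -0.022, "z": 0, "ax": 0, "ay": 0, "az": 0}, {"gripper": -1, "x": 0.23, "y": -0.023, "z": 0, "ax": 0, "ay": 0, "az": 0}, {"gripper": -1, "x": 0.24, "y": -0.024, "z": 0, "ax": 0, "ay": 0, "az": 0}, {"gripper": -1, "x": 0.24, "y": -0.024, "z": 0, "ax": 0, "ay": 0, "az": 0}]}}

```text
time_s: 32.9
position: [0.51, -0.1888, 0.0456]
eef_rot: [-0.001, 0.743, 0.67, -0.001]
wrist_force: [-10.4, 0.8, 16.1]
width: 0.0112
```

Emit:
{"fn": "arm_command", "kwargs": {"targets": [{"gripper": -1, "x": 0.006, "y": -0.001, "z": 0, "ax": 0, "ay": 0, "az": 0}, {"gripper": -1, "x": 0.012, "y": -0.001, "z": 0, "ax": 0, "ay": 0, "az": 0}, {"gripper": -1, "x": 0.012, "y": -0.001, "z": 0, "ax": 0, "ay": 0, "az": 0}]}}

```text
time_s: 33.2
position: [0.5123, -0.189, 0.0456]
eef_rot: [-0.002, 0.743, 0.67, -0.002]
wrist_force: [-15.9, 1.1, 21.8]
width: 0.0113
```

Run:
```python
from h import *
d=snap('side','side27.png'); t=snap('top','top27.png'); st=info(); p=st['position']
grid(d['img'],240,205,340,295,7,'p16.png',box(d,(.5134,-.189),-.102,(-.6,-.3)))
grid(t['img'],280,150,380,240,7,'p17.png',box(t,(.5134,-.189),-.102))
```

```text
[ 0.5122 -0.189   0.0456] yaw 1.4674 w 0.0111 F [-15.5   1.1  22.1] t 33.3
```

View pics/p16.png

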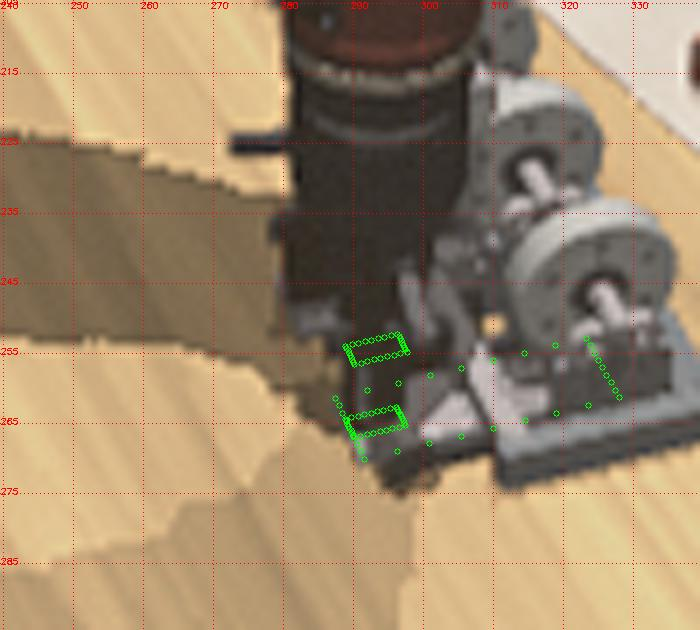

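View pics/p17.png

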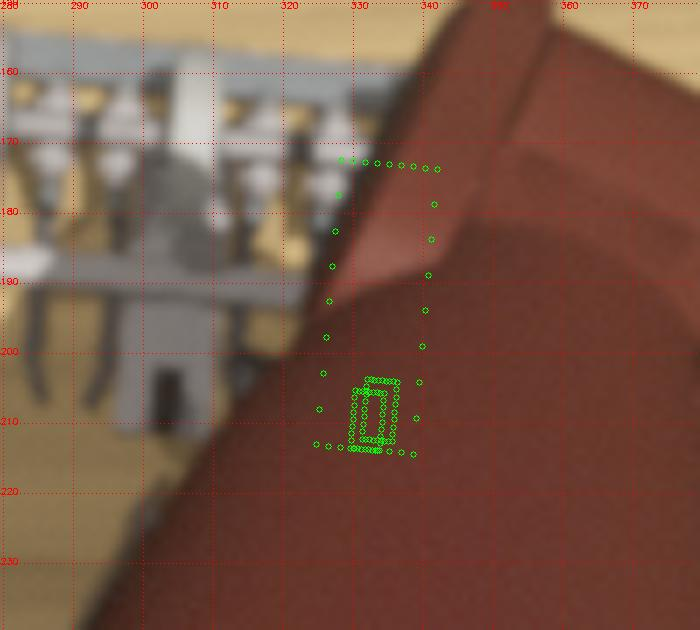

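Emit:
{"fn": "arm_command", "kwargs": {"targets": [{"gripper": -1, "x": 0.006, "y": -0.001, "z": 0, "ax": 0, "ay": 0, "az": 0}, {"gripper": -1, "x": 0.012, "y": -0.001, "z": 0, "ax": 0, "ay": 0, "az": 0}, {"gripper": -1, "x": 0.012, "y": -0.001, "z": 0, "ax": 0, "ay": 0, "az": 0}]}}

```text
time_s: 33.6
position: [0.5124, -0.1889, 0.0456]
eef_rot: [-0.004, 0.743, 0.669, -0.005]
wrist_force: [-32.5, 0.6, 36.5]
width: 0.0112
```

Firm stop now (x unchanged, 33 N). Release, go up and look.

Emit:
{"fn": "arm_command", "kwargs": {"targets": [{"gripper": -1, "x": -0.014, "y": 0.001, "z": 0, "ax": 0, "ay": 0, "az": 0}, {"gripper": -1, "x": -0.02, "y": 0.002, "z": 0, "ax": 0, "ay": 0, "az": 0}, {"gripper": -0.6, "x": -0.02, "y": 0.002, "z": 0, "ax": 0, "ay": 0, "az": 0}, {"gripper": 0, "x": -0.02, "y": 0.002, "z": 0, "ax": 0, "ay": 0, "az": 0}, {"gripper": 0, "x": -0.02, "y": 0.002, "z": 0.01, "ax": 0, "ay": 0, "az": 0}, {"gripper": 0, "x": -0.02, "y": 0, "z": 0.15, "ax": 0, "ay": 0, "az": 0}, {"gripper": 0, "x": -0.1, "y": 0.05, "z": 0.3, "ax": 0, "ay": 0, "az": 0}, {"gripper": 0, "x": -0.2, "y": 0.2, "z": 0.4, "ax": 0, "ay": 0, "az": 0}, {"gripper": 0, "x": -0.2, "y": 0.35, "z": 0.5, "ax": 0, "ay": 0, "az": 0}, {"gripper": 0, "x": -0.2, "y": 0.5, "z": 0.5, "ax": 0, "ay": 0, "az": 0}]}}

```text
time_s: 34.6
position: [0.4601, -0.0485, 0.1966]
eef_rot: [0.002, 0.743, 0.669, 0.001]
wrist_force: [1.4, 0.6, -0.5]
width: 0.0429
```

Emit:
{"fn": "arm_command", "kwargs": {"targets": [{"gripper": 0, "x": 0, "y": 0.15, "z": 0, "ax": 0, "ay": 0, "az": 0}, {"gripper": 0, "x": 0, "y": 0.3, "z": 0, "ax": 0, "ay": 0, "az": 0}, {"gripper": 0, "x": 0, "y": 0.45, "z": 0, "ax": 0, "ay": 0, "az": 0}, {"gripper": 0, "x": 0, "y": 0.6, "z": 0, "ax": 0, "ay": 0, "az": 0}, {"gripper": 0, "x": 0, "y": 0.7, "z": 0, "ax": 0, "ay": 0, "az": 0}, {"gripper": 0, "x": 0, "y": 0.8, "z": 0, "ax": 0, "ay": 0, "az": 0}, {"gripper": 0, "x": 0, "y": 0.8, "z": 0, "ax": 0, "ay": 0, "az": 0}, {"gripper": 0, "x": 0, "y": 0.8, "z": 0, "ax": 0, "ay": 0, "az": 0}]}}

```text
time_s: 35.4
position: [0.4593, 0.1917, 0.1936]
eef_rot: [0.0, 0.742, 0.671, -0.0]
wrist_force: [0.7, -0.4, -0.3]
width: 0.0429
```

Run:
```python
from h import *
d=snap('side','side28.png'); t=snap('top','top28.png'); st=info(); p=st['position']
grid(d['img'],240,185,340,275,7,'p16.png',box(d,(.5134,-.189),-.102,(-.6,-.3))+box(d,(.522,-.1054),-.102,(-.6,-.3)))
grid(t['img'],210,130,360,225,5,'p17.png',box(t,(.5134,-.189),-.102)+box(t,(.522,-.1054),-.102)+box(t,(.607,.117),-.263))
```

```text
[0.4594 0.1907 0.1937] yaw 1.4685 w 0.0429 F [-0.3  0.8  0.8] t 35.5
```

View pics/p16.png

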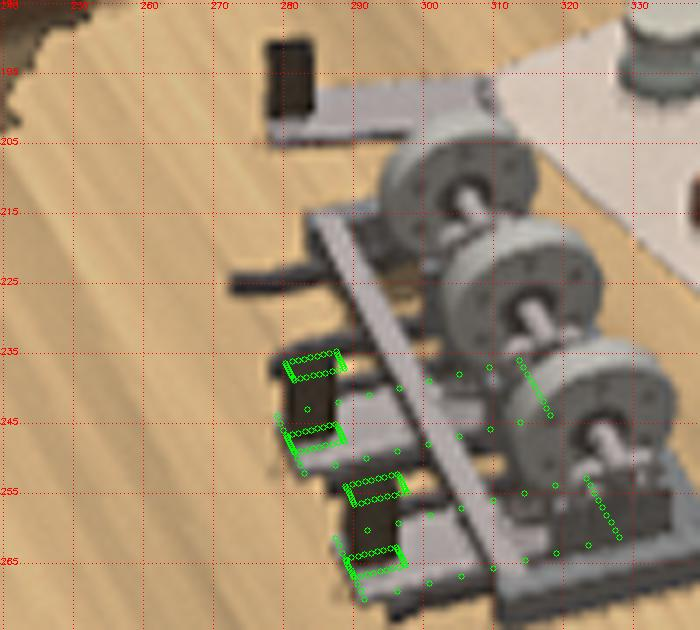

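View pics/p17.png

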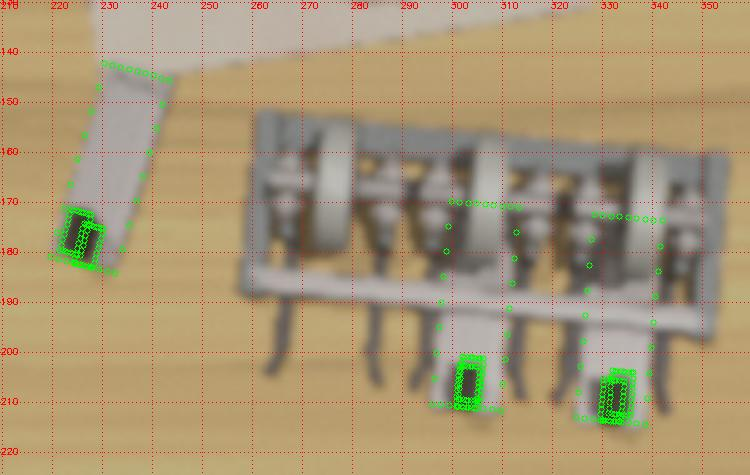

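Emit:
{"fn": "arm_command", "kwargs": {"targets": [{"gripper": 0, "x": 0.12, "y": -0.06, "z": 0, "ax": 0, "ay": 0, "az": -0.03}, {"gripper": 0, "x": 0.25, "y": -0.12, "z": 0, "ax": 0, "ay": 0, "az": -0.077}, {"gripper": 0, "x": 0.37, "y": -0.18, "z": -0.05, "ax": 0, "ay": 0, "az": -0.077}, {"gripper": 0, "x": 0.46, "y": -0.23, "z": -0.14, "ax": 0, "ay": 0, "az": -0.077}, {"gripper": 0, "x": 0.492, "y": -0.246, "z": -0.21, "ax": 0, "ay": 0, "az": -0.077}, {"gripper": 0, "x": 0.492, "y": -0.246, "z": -0.21, "ax": 0, "ay": 0, "az": -0.077}, {"gripper": 0, "x": 0.492, "y": -0.246, "z": -0.21, "ax": 0, "ay": 0, "az": -0.077}]}}

```text
time_s: 36.2
position: [0.6064, 0.1167, 0.1307]
eef_rot: [-0.0, 0.794, 0.608, -0.001]
wrist_force: [-0.8, -0.4, 1.2]
width: 0.0428
```

Run:
```python
from h import *
d=snap('side','side29.png'); st=info(); p=st['position']
grid(d['img'],240,145,340,235,7,'p16.png',box(d,(.607,.117),-.263,(-.6,-.3)))
```

```text
[0.6068 0.1172 0.1316] yaw 1.307 w 0.0426 F [-0.4  0.7  1. ] t 36.25
```

View pics/p16.png

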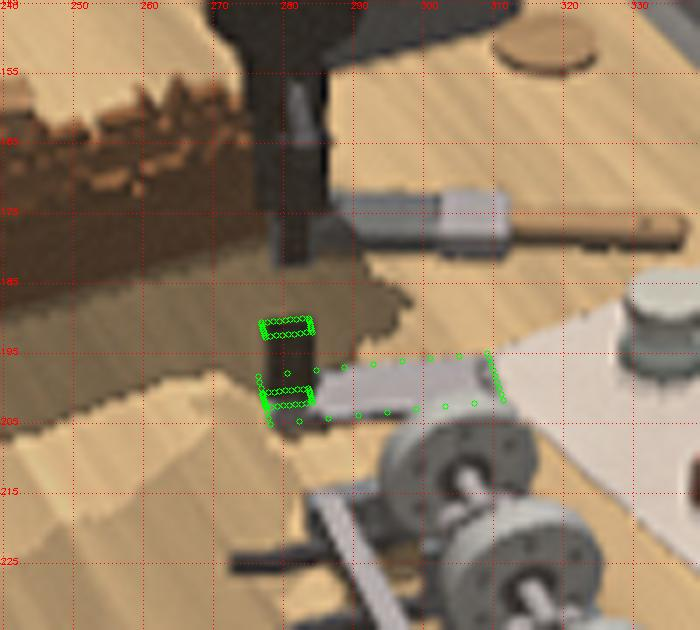

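Emit:
{"fn": "arm_command", "kwargs": {"targets": [{"gripper": 0, "x": 0, "y": 0, "z": -0.1, "ax": 0, "ay": 0, "az": 0}, {"gripper": 0, "x": 0, "y": 0, "z": -0.19, "ax": 0, "ay": 0, "az": 0}, {"gripper": 0, "x": 0, "y": 0, "z": -0.25, "ax": 0, "ay": 0, "az": 0}, {"gripper": 0, "x": 0, "y": 0, "z": -0.29, "ax": 0, "ay": 0, "az": 0}, {"gripper": 0, "x": 0, "y": 0, "z": -0.29, "ax": 0, "ay": 0, "az": 0}, {"gripper": -1, "x": 0, "y": 0, "z": -0.29, "ax": 0, "ay": 0, "az": 0}, {"gripper": -1, "x": 0, "y": 0, "z": -0.29, "ax": 0, "ay": 0, "az": 0}, {"gripper": -1, "x": 0, "y": 0, "z": -0.29, "ax": 0, "ay": 0, "az": 0}, {"gripper": -1, "x": 0, "y": 0, "z": -0.29, "ax": 0, "ay": 0, "az": 0}]}}

```text
time_s: 37.15
position: [0.6081, 0.1177, 0.0453]
eef_rot: [0.001, 0.794, 0.608, 0.001]
wrist_force: [-1.5, 0.3, 7.7]
width: 0.0114
```

Run:
```python
from h import *
st=info()
```

```text
[0.6081 0.1177 0.0453] yaw 1.3077 w 0.0114 F [-1.5  0.3  7.7] t 37.15
```

Emit:
{"fn": "arm_command", "kwargs": {"targets": [{"gripper": -1, "x": 0, "y": 0, "z": 0.03, "ax": 0, "ay": 0, "az": 0}, {"gripper": -1, "x": -0.06, "y": 0.02, "z": 0.08, "ax": 0, "ay": 0, "az": 0}, {"gripper": -1, "x": -0.18, "y": 0.02, "z": 0.08, "ax": 0, "ay": 0, "az": 0.02}, {"gripper": -1, "x": -0.3, "y": 0, "z": 0.08, "ax": 0, "ay": 0, "az": 0.05}, {"gripper": -1, "x": -0.42, "y": -0.04, "z": 0.08, "ax": 0, "ay": 0, "az": 0.077}, {"gripper": -1, "x": -0.54, "y": -0.1, "z": 0.08, "ax": 0, "ay": 0, "az": 0.077}, {"gripper": -1, "x": -0.64, "y": -0.18, "z": 0.08, "ax": 0, "ay": 0, "az": 0.077}, {"gripper": -1, "x": -0.701, "y": -0.28, "z": 0.08, "ax": 0, "ay": 0, "az": 0.077}, {"gripper": -1, "x": -0.701, "y": -0.38, "z": 0.08, "ax": 0, "ay": 0, "az": 0.077}, {"gripper": -1, "x": -0.701, "y": -0.42, "z": 0.08, "ax": 0, "ay": 0, "az": 0.077}]}}

```text
time_s: 38.15
position: [0.3967, -0.0103, 0.0686]
eef_rot: [0.001, 0.743, 0.67, 0.0]
wrist_force: [0.9, -0.0, -0.8]
width: 0.0111
```

Emit:
{"fn": "arm_command", "kwargs": {"targets": [{"gripper": -1, "x": 0, "y": 0, "z": 0, "ax": 0, "ay": 0, "az": 0}, {"gripper": -1, "x": 0, "y": 0, "z": 0, "ax": 0, "ay": 0, "az": 0}]}}

```text
time_s: 38.35
position: [0.3969, -0.0083, 0.0681]
eef_rot: [0.0, 0.742, 0.67, 0.0]
wrist_force: [0.8, -0.6, -0.5]
width: 0.0113
```

Run:
```python
from h import *
d=snap('side','side30.png'); t=snap('top','top30.png'); st=info(); p=st['position']
grid(d['img'],220,185,330,275,7,'p16.png',box(d,p[:2],-.103,(-.6,-.3),.022))
grid(t['img'],230,150,330,250,7,'p17.png',box(t,p[:2],-.103,(0,0),.022))
```

```text
[ 0.3968 -0.0078  0.0679] yaw 1.4696 w 0.011 F [ 0.5  0.3 -1.2] t 38.45
```

View pics/p16.png

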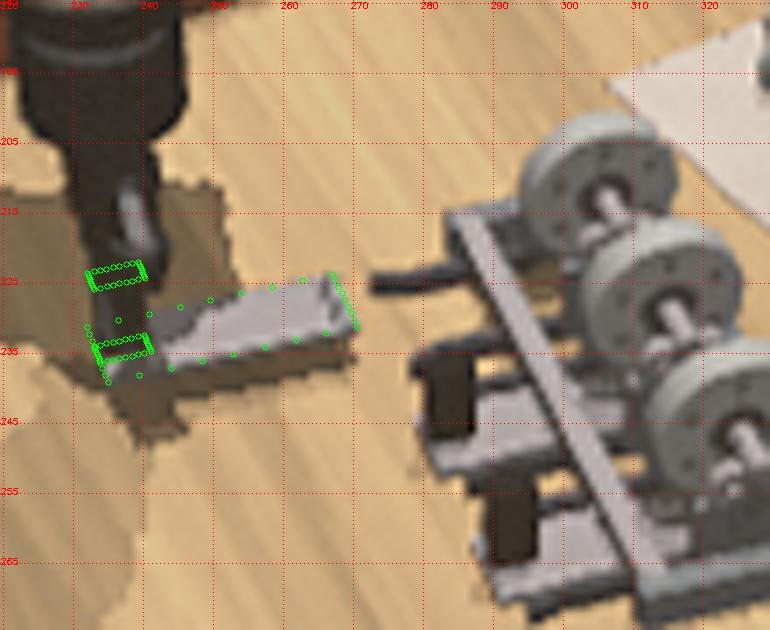

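View pics/p17.png

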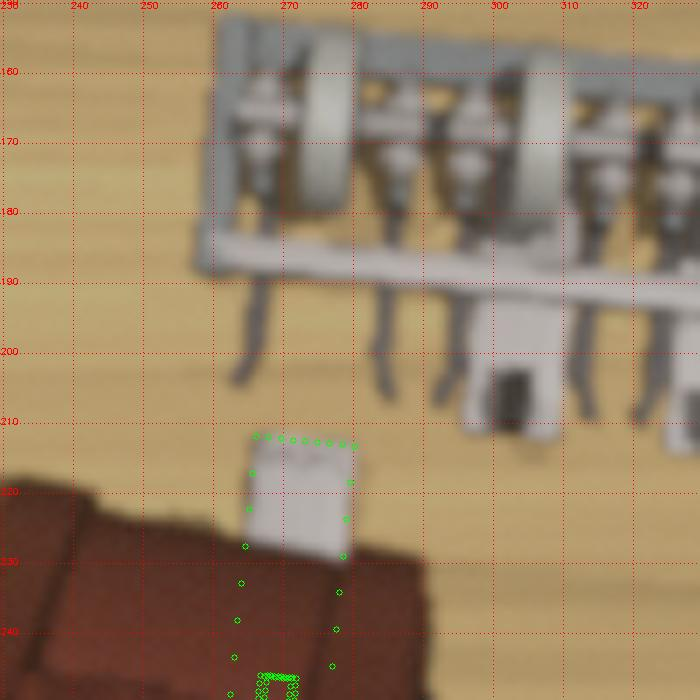

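Emit:
{"fn": "arm_command", "kwargs": {"targets": [{"gripper": -1, "x": 0, "y": 0, "z": -0.04, "ax": 0, "ay": 0, "az": 0}, {"gripper": -1, "x": 0, "y": 0, "z": -0.07, "ax": 0, "ay": 0, "az": 0}, {"gripper": -1, "x": 0, "y": 0, "z": -0.076, "ax": 0, "ay": 0, "az": 0}, {"gripper": -1, "x": 0, "y": 0, "z": -0.076, "ax": 0, "ay": 0, "az": 0}, {"gripper": -1, "x": 0.05, "y": -0.005, "z": -0.076, "ax": 0, "ay": 0, "az": 0}, {"gripper": -1, "x": 0.1, "y": -0.01, "z": -0.076, "ax": 0, "ay": 0, "az": 0}, {"gripper": -1, "x": 0.15, "y": -0.015, "z": -0.076, "ax": 0, "ay": 0, "az": 0}, {"gripper": -1, "x": 0.2, "y": -0.02, "z": -0.076, "ax": 0, "ay": 0, "az": 0}, {"gripper": -1, "x": 0.2, "y": -0.02, "z": -0.076, "ax": 0, "ay": 0, "az": 0}]}}

```text
time_s: 39.35
position: [0.4587, -0.0143, 0.0449]
eef_rot: [0.001, 0.742, 0.67, 0.001]
wrist_force: [0.4, -0.3, -1.0]
width: 0.0112
```

Run:
```python
from h import *
d=snap('side','side31.png'); st=info(); p=st['position']
grid(d['img'],220,185,330,275,7,'p16.png',box(d,p[:2],-.103,(-.6,-.3)))
```

```text
[ 0.4573 -0.0141  0.0447] yaw 1.4698 w 0.0113 F [2.4 1.  3. ] t 39.4
```

View pics/p16.png

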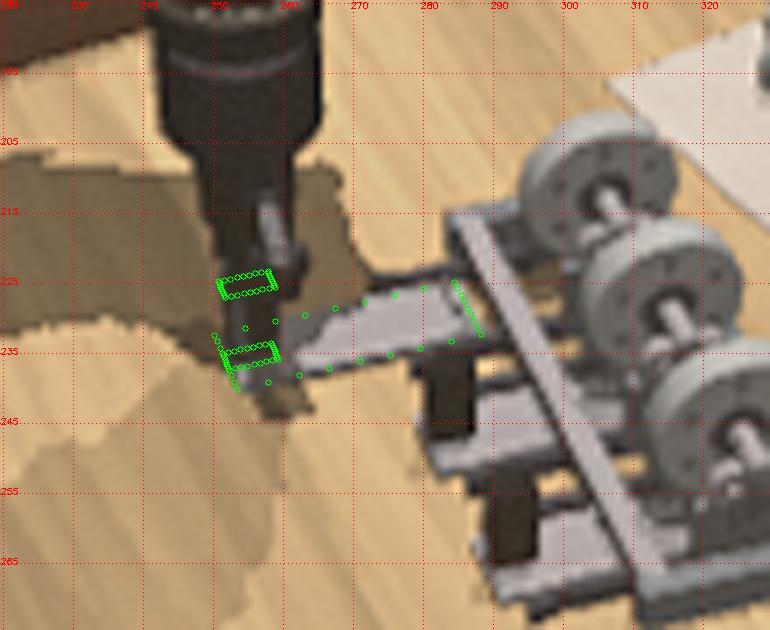

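Emit:
{"fn": "arm_command", "kwargs": {"targets": [{"gripper": -1, "x": 0.05, "y": -0.005, "z": 0, "ax": 0, "ay": 0, "az": 0}, {"gripper": -1, "x": 0.1, "y": -0.01, "z": 0, "ax": 0, "ay": 0, "az": 0}, {"gripper": -1, "x": 0.15, "y": -0.015, "z": 0, "ax": 0, "ay": 0, "az": 0}, {"gripper": -1, "x": 0.19, "y": -0.019, "z": 0, "ax": 0, "ay": 0, "az": 0}, {"gripper": -1, "x": 0.22, "y": -0.022, "z": 0, "ax": 0, "ay": 0, "az": 0}, {"gripper": -1, "x": 0.23, "y": -0.023, "z": 0, "ax": 0, "ay": 0, "az": 0}, {"gripper": -1, "x": 0.24, "y": -0.024, "z": 0, "ax": 0, "ay": 0, "az": 0}, {"gripper": -1, "x": 0.24, "y": -0.024, "z": 0, "ax": 0, "ay": 0, "az": 0}]}}

```text
time_s: 40.2
position: [0.5283, -0.0215, 0.0447]
eef_rot: [-0.0, 0.742, 0.67, -0.0]
wrist_force: [-0.5, 0.3, -0.3]
width: 0.0114
```

Emit:
{"fn": "arm_command", "kwargs": {"targets": [{"gripper": -1, "x": 0.006, "y": -0.001, "z": 0, "ax": 0, "ay": 0, "az": 0}, {"gripper": -1, "x": 0.012, "y": -0.001, "z": 0, "ax": 0, "ay": 0, "az": 0}, {"gripper": -1, "x": 0.012, "y": -0.001, "z": 0, "ax": 0, "ay": 0, "az": 0}]}}

```text
time_s: 40.5
position: [0.5286, -0.0215, 0.0446]
eef_rot: [-0.002, 0.742, 0.67, -0.002]
wrist_force: [-13.6, 0.1, 11.9]
width: 0.0114
```

Emit:
{"fn": "arm_command", "kwargs": {"targets": [{"gripper": -1, "x": 0.006, "y": -0.001, "z": 0, "ax": 0, "ay": 0, "az": 0}, {"gripper": -1, "x": 0.01, "y": -0.001, "z": 0, "ax": 0, "ay": 0, "az": 0}, {"gripper": -1, "x": 0.01, "y": -0.001, "z": 0, "ax": 0, "ay": 0, "az": 0}]}}

```text
time_s: 40.8
position: [0.5287, -0.0216, 0.0445]
eef_rot: [-0.004, 0.742, 0.67, -0.004]
wrist_force: [-25.2, -0.4, 24.4]
width: 0.0109
```

Firm stop. Release, rise, and clear away for a final look.

Emit:
{"fn": "arm_command", "kwargs": {"targets": [{"gripper": -1, "x": -0.012, "y": 0.001, "z": 0, "ax": 0, "ay": 0, "az": 0}, {"gripper": -1, "x": -0.016, "y": 0.001, "z": 0, "ax": 0, "ay": 0, "az": 0}, {"gripper": -0.6, "x": -0.016, "y": 0.001, "z": 0, "ax": 0, "ay": 0, "az": 0}, {"gripper": 0, "x": -0.016, "y": 0.001, "z": 0, "ax": 0, "ay": 0, "az": 0}, {"gripper": 0, "x": -0.016, "y": 0.001, "z": 0.01, "ax": 0, "ay": 0, "az": 0}, {"gripper": 0, "x": -0.016, "y": 0, "z": 0.15, "ax": 0, "ay": 0, "az": 0}, {"gripper": 0, "x": -0.1, "y": 0.05, "z": 0.3, "ax": 0, "ay": 0, "az": 0}, {"gripper": 0, "x": -0.2, "y": 0.2, "z": 0.45, "ax": 0, "ay": 0, "az": 0}, {"gripper": 0, "x": -0.25, "y": 0.35, "z": 0.6, "ax": 0, "ay": 0, "az": 0}, {"gripper": 0, "x": -0.25, "y": 0.5, "z": 0.65, "ax": 0, "ay": 0, "az": 0}]}}

```text
time_s: 41.8
position: [0.4643, 0.0999, 0.2261]
eef_rot: [0.001, 0.743, 0.67, 0.001]
wrist_force: [0.8, -0.2, -0.1]
width: 0.043
```

Emit:
{"fn": "arm_command", "kwargs": {"targets": [{"gripper": 0, "x": 0, "y": 0.15, "z": 0, "ax": 0, "ay": 0, "az": 0}, {"gripper": 0, "x": 0, "y": 0.3, "z": 0, "ax": 0, "ay": 0, "az": 0}, {"gripper": 0, "x": 0, "y": 0.4, "z": 0, "ax": 0, "ay": 0, "az": 0}, {"gripper": 0, "x": 0, "y": 0.5, "z": 0, "ax": 0, "ay": 0, "az": 0}, {"gripper": 0, "x": 0, "y": 0.5, "z": 0, "ax": 0, "ay": 0, "az": 0}, {"gripper": 0, "x": 0, "y": 0.5, "z": 0, "ax": 0, "ay": 0, "az": 0}]}}

```text
time_s: 42.4
position: [0.4647, 0.2498, 0.2235]
eef_rot: [0.0, 0.742, 0.671, 0.0]
wrist_force: [-0.5, -0.1, 0.2]
width: 0.0424
```

Run:
```python
from h import *
d=snap('side','side32.png'); t=snap('top','top32.png'); st=info(); p=st['position']
S=[(.5306,-.0218),(.522,-.1054),(.5134,-.189)]
grid(d['img'],260,190,350,275,8,'p16.png')
grid(t['img'],250,140,360,225,7,'p17.png',sum([box(t,s,-.102) for s in S],[]))
```

```text
[0.4648 0.2488 0.2235] yaw 1.4684 w 0.0428 F [-0.2 -0.1 -0.6] t 42.5
```

View pics/p16.png

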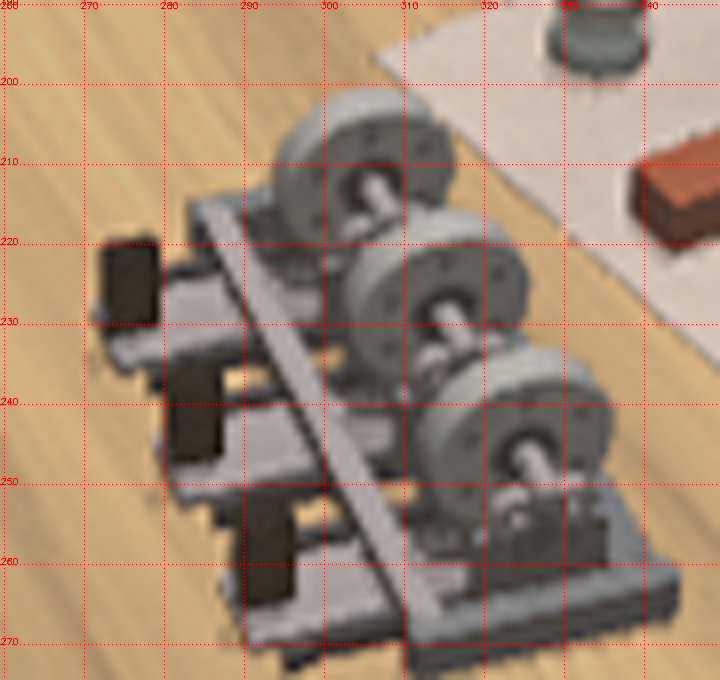

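View pics/p17.png

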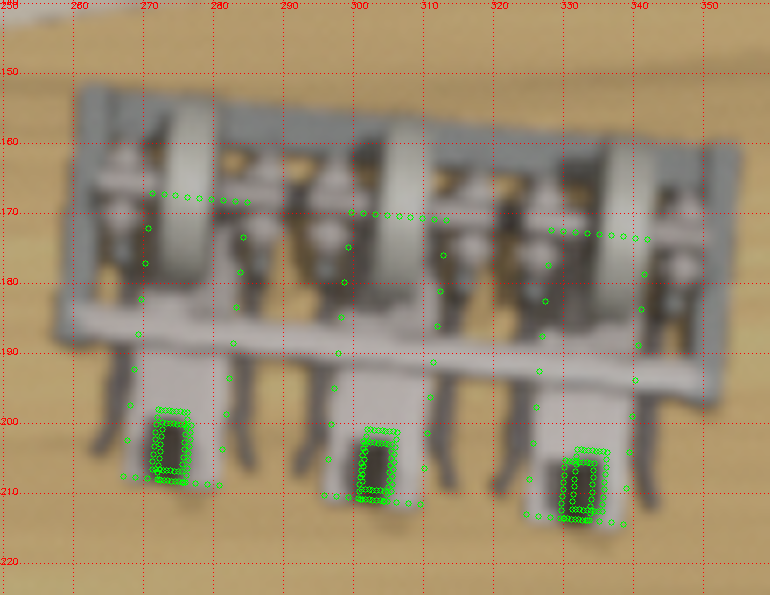

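View pics/top32.png

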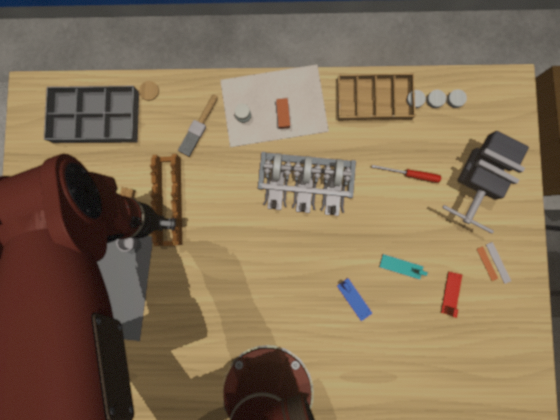

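Run:
```python
from h import *
a=load('side28.png')['img'].astype(int); b=load('side32.png')['img'].astype(int); c=load('side16.png')['img'].astype(int)
print(np.abs(a-b)[200:260,290:345].max(), np.abs(c-b)[200:260,300:345].mean())
print(hand_in())
```

```text
126 2.4434567901234567
the job is handed in; nothing more can be done
None
```

I set the three wheels on stations 1, 2 and 3 and released them. I then gripped each scale plate by its fin, slid it nose first under the bar until it hit the stop, let go, and moved the arm clear before handing in at about 42.5 s. `hand_in()` gives no verdict, so none of this is confirmed beyond my own checks.

**Wheels:** In the last pictures each arbor lies across both pairs of rollers. The five small holes sit evenly about the vertical with one at the top, so the plug should be at the bottom, where it is out of view.

**Plates:** Each stopped hard when pushed, at about 22, 33 and 25 N in slots 2, 3 and 1. The gripper's end positions were within about 2 mm of the computed slot points. In the top view all three plates appear up to about 2 mm short of those points, against the 7 mm allowed.

**Bystanders:** None visibly shifted in the last top picture, but the arm partly hid the sanding block and the tin cup. One plate was knocked aside before I reached it, so I measured it again first.

**Checks that disagreed:**
- The side camera read about 5 to 9 mm farther in y than the top camera. I used the top camera and confirmed it with the gripper.
- My picture comparison for stillness proved nothing. The largest pixel change was 126, probably because the compared area took in slot 1, where a plate was added in between. I judged the wheels still by eye, the last one having had about 22 s to settle.

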